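Clear the dryer and hang the turners back on the rail

ROBOT

A 6-joint arm with a two-finger parallel gripper is mounted at the origin on the work surface. World frame = base frame: x ahead of the robot, y to its left, z up, the work surface at z = 0. Lengths are in m, angles in rad, forces in N, time in s.
With the tool pointing down it reaches from about 0.425 to 0.95 m from the base axis. Payload 3.5 kg.
Tool frame: the origin (TCP) lies at the very end of the fingers, on their centre line; the grasp point (between the pads) lies behind it (ctrl.grasp_offset is the z of the grasp point in the tool frame, in m); z points along the fingers, x is the direction in which the jaws open and shut, and the axes are right-handed (so a half turn about z gives the same grasp; the last joint's range is limited). The gripper opens to 85 mm and grips with 20 to 120 N. Pads are 22 mm wide; open, the fingers measure 114 mm over their backs; the gripper's body (76 mm by 85 mm) begins 54 mm behind the grasp point. The pads swing forward as they close: fully open they stand 13 mm farther back than shut.
Start: joints at [1.145, 0.286, 1.577, -0, 1.279, -0.15], TCP at [0.184, 0.649, 0.231] pointing down, gripper open.
Joint ranges: [-2.77, 2.77], [-0.9, 2.22], [0.21, 2.48], [-1.53, 4.67], [0.24, 2.81], [-2.84, 2.84]. Speed limits (rad/s): [2.79, 2.79, 3.14, 3.14, 3.14, 3.14].

INTERFACE

Orientations are given as a unit quaternion [x, y, z, w].
In Python, from plant import ctrl gives the robot as it stands.
- The arm moves only by the shell command python3 -m jog 'ROWS' [FORCE]. ROWS is JSON, a list of rows, each an object with "grip": the closure, from 0 (fully open) to 1 (shut); "xyz": the shift along the tool's x, y, z in m, a list of three; "dr": the turn, a rotation vector about the tool's x, y, z in rad, a list of three. A call has 1 to 12 rows; each row is the pose to reach, as a shift and turn from the pose commanded when the call began, along the tool's axes at that moment; what a row does not reach only later rows make up. A row lasts 1/12 s, in which the tool goes at most 41.7 mm and 7.16 degrees, less where a joint would pass 70% of its speed; a pose out of reach is approached as far as the arm can. A call with a gripper value outside its range is refused whole. The fingers move at their own pace and stop on an object; FORCE is the grip in N (left out, the last holds). Time passes only in rows, so rows that repeat a pose let the fingers close. It gives the time, the measured TCP pose, the force and the opening at its end, in the units of the state.
- ctrl.get_state(): the state, without advancing time (a new reading comes with each control period).
- ctrl.read_camera(name): name is "side" or "top"; returns the picture (420x560x3 uint8, red, green, blue); there is no depth.
- ctrl.get_calibration(name): a dict with "mtx" (3x3 intrinsics, pixels), "R" (3x3) and "t" (3): a world point X has camera coordinates R X + t. Camera axes: x right, y down, z forward; pixel columns grow to the right and rows downward; lengths in m; the calibration is good to about 2 mm. A picture is of the moment at which its call begins. get_calibration takes no time and is no camera call.
- ctrl.sign_off(): hands the job in, once; it reports no verdict.
The state is a dict: "time": time; "qpos": joint angles; "dq": joint speeds; "joint_efforts": joint torques, N m; "eef_pos": TCP position; "tcp_rot": TCP orientation; "contact_force": force on the tool from outside, world axes, zero at the start; "wrist_torque": the same for the moment, N m; "opening": opening from 0.0 (shut) to 1.0 (fully open).
Only numpy, scipy, OpenCV 4.12 (cv2) and the standard library are available. Lean on these libraries where they do the work, as an engineer would, in place of code of your own. Each camera call takes 0.05 s, during which the arm holds its last target.

TASK

Before touching any spice box, switch the dryer off by pushing its lever fully over, away from the robot. Then move every red spice box from the dryer's catch tray into the yellow caddy, each sitting flat and right way up on the caddy floor, and hang the two turners from the draining stand by their hooks on the utensil rail, one in each of the two gaps between the utensils hanging there. Leave the hanging utensils on their places on the rail and do not disturb the tumbler or the lighter.

Things in the scene. Friction and masses are not known exactly. Their poses are not given: they have to be found in the camera images.
- switch (a joint): the dryer's power lever, rad: 0 to 0.2 at the start (leaning toward -x of the dryer: on), up to 1.0 (leaning toward +x of the dryer: off). Stays where it is left; under 2 N at the tip moves it.
- switch_tip (a point): centre of the red ball (26 mm across) at the end of the switch lever. The lever is a 10 mm rod, 80 mm from pivot to ball; the pivot lies 32 mm above the counter, in the dryer's frame at x = -50, y = -150, turning about the dryer's y; the ball rises to 112 mm at mid swing.
- dryer: white drying cabinet with a low steel catch tray at its side and a switch pod; fixed. Origin on the counter under the middle of the tray; x along the tray's 240 mm side, y toward the cabinet. Tray 240 (x) by 220 (y), rim 18 high, floor 4 thick. The cabinet's near face is at y = +160, 220 high. The pod (90 by 75) lies at x = -50, y = -150, its lever block 35 high.
- caddy: yellow open plastic caddy, fixed: outside 250 (x) by 220 (y) by 35 high, walls and floor 5 thick. Origin on the counter under its middle.
- rail: dark steel utensil rail, fixed: a flat level bar along y, 390 long, 8 thick (x) and 30 high, its top 170 above the counter, on two posts at y = +-190. Origin on the counter under the middle of the bar; +x points away from the robot. Utensils hang on its -x side.
- gap_left (a point): middle of the gap on the bar's top edge at the rail's y = +62.5, between the utensils that hang at y = 125 and y = 0 (heads leave about 75 mm free); axes as the rail's.
- gap_right (a point): the same for the gap at the rail's y = -62.5.
- stand: white draining stand, fixed, 70 by 215, 66 high, with two slots 62 mm long (y) and 7 wide (x), centred at y = +62.5 and -62.5, slot floors 8 above the counter. Origin on the counter under its middle.
- turner_blue: steel dosa turner with a blue grip. Sizes mm. Origin: middle of the hook's throat, on the underside of its bridge, which rests on the rail's bar. z up, y across the width, x across the 15 wide throat, from shank (face x = -7.5) to tine (face x = 7.5, straight to z = -18, flared out to z = -28). Hook 22 wide (y). Blade 55 wide, 4 thick at x = -10.5, z -65 to -130. 0.16 kg.
- turner_green: slotted steel turner with a green grip. Sizes mm. Origin: middle of the hook's throat, on the underside of its bridge, which rests on the rail's bar. z up, y across the width, x across the 15 wide throat, from shank (face x = -7.5) to tine (face x = 7.5, straight to z = -18, flared out to z = -28). Hook 22 wide (y). Blade 55 wide, 4 thick at x = -10.5, z -65 to -130. 0.16 kg.
- blue_grip (a point): turner_blue: middle of its plastic grip, the place to hold from above: 12 (x) by 22 (y) by 62 (z) mm, at x = -11.5, z = 37 from the turner's origin. The turner starts on its blade's edge in a stand slot, leaning up to 4 degrees, tine on the side away from the robot.
- green_grip (a point): turner_green: middle of its plastic grip, the place to hold from above: 12 (x) by 22 (y) by 62 (z) mm, at x = -11.5, z = 37 from the turner's origin. The turner starts on its blade's edge in a stand slot, leaning up to 4 degrees, tine on the side away from the robot.
- hung_skimmer: steel skimmer with a round head. Same hook and origin as turner_blue. Head 50 wide (y), 4 thick at x = -10.5, down to z = -130 at most; small black end up to z = 16. 0.14 kg. Hangs loose at y = 125, 0 or -125 on the bar (any order), from the robot's side, tine behind the bar; stays there.
- hung_grater: flat steel grater. Same hook and origin as turner_blue. Head 50 wide (y), 4 thick at x = -10.5, down to z = -130 at most; small black end up to z = 16. 0.14 kg. Hangs loose at y = 125, 0 or -125 on the bar (any order), from the robot's side, tine behind the bar; stays there.
- hung_scraper: plain steel scraper. Same hook and origin as turner_blue. Head 50 wide (y), 4 thick at x = -10.5, down to z = -130 at most; small black end up to z = 16. 0.14 kg. Hangs loose at y = 125, 0 or -125 on the bar (any order), from the robot's side, tine behind the bar; stays there.
- tumbler: small steel tumbler, 66 across, 90 high, origin under its middle; a bystander.
- lighter: blue gas lighter lying on the counter, 150 long (y from -80 to +70), 26 wide and 24 high, origin on the counter; a bystander.
- spice_1: red closed plastic spice box, 90 (x) by 45 (y) by 50 (z) mm, about 0.14 kg, origin under its middle, z up. Starts in the catch tray. Two to four of the four boxes are there; absent ones give None.
- spice_2: red closed plastic spice box, 90 (x) by 45 (y) by 50 (z) mm, about 0.14 kg, origin under its middle, z up. Starts in the catch tray. Two to four of the four boxes are there; absent ones give None.
- spice_3: red closed plastic spice box, 90 (x) by 45 (y) by 50 (z) mm, about 0.14 kg, origin under its middle, z up. Starts in the catch tray. Two to four of the four boxes are there; absent ones give None.
- spice_4: red closed plastic spice box, 90 (x) by 45 (y) by 50 (z) mm, about 0.14 kg, origin under its middle, z up. Starts in the catch tray. Two to four of the four boxes are there; absent ones give None.
Mind the look-alikes: they are no part of the job. Leave any green look-alike of the spice_1 alone.

How it is judged:
On the way:
1. the dryer is switched off (value of joint switch above 0.8 rad), for 0.2 s.
At the end, for the whole second after the job is handed in: Lever beyond 0.8 rad; all spice boxes present flat on the caddy floor (10 mm, 0.15 rad) inside its walls; one turner hung in each gap: hook seat within 8 mm of the bar top, 25 mm along, 12 mm across, 0.35 rad; the other three utensils still hang; all at rest (value of joint switch above 0.8 rad and x of spice_1 in the frame of caddy between -0.12 and 0.12 m and y of spice_1 in the frame of caddy between -0.105 and 0.105 m and z of spice_1 in the frame of caddy between -0.005 and 0.015 m and angle between each of spice_1, spice_2, spice_3, spice_4's own z axis and vertical below 0.15 rad and linear speed of each of spice_1, spice_2, spice_3, spice_4, hung_skimmer, hung_grater, hung_scraper below 0.03 m/s and angular speed of each of spice_1, spice_2, spice_3, spice_4, hung_skimmer, hung_grater, hung_scraper below 0.3 rad/s and x of spice_2 in the frame of caddy between -0.12 and 0.12 m and y of spice_2 in the frame of caddy between -0.105 and 0.105 m and z of spice_2 in the frame of caddy between -0.005 and 0.015 m and x of spice_3 in the frame of caddy between -0.12 and 0.12 m and y of spice_3 in the frame of caddy between -0.105 and 0.105 m and z of spice_3 in the frame of caddy between -0.005 and 0.015 m and x of spice_4 in the frame of caddy between -0.12 and 0.12 m and y of spice_4 in the frame of caddy between -0.105 and 0.105 m and z of spice_4 in the frame of caddy between -0.005 and 0.015 m and (((x of turner_blue in the frame of gap_left between -0.012 and 0.012 m and y of turner_blue in the frame of gap_left between -0.025 and 0.025 m and z of turner_blue in the frame of gap_left between -0.008 and 0.01 m and angle between turner_blue's own z axis and vertical below 0.35 rad and angle between the x axis of turner_blue and the x axis of rail, either way round below 0.35 rad and linear speed of turner_blue below 0.03 m/s and angular speed of turner_blue below 0.3 rad/s) and (x of turner_green in the frame of gap_right between -0.012 and 0.012 m and y of turner_green in the frame of gap_right between -0.025 and 0.025 m and z of turner_green in the frame of gap_right between -0.008 and 0.01 m and angle between turner_green's own z axis and vertical below 0.35 rad and angle between the x axis of turner_green and the x axis of rail, either way round below 0.35 rad and linear speed of turner_green below 0.03 m/s and angular speed of turner_green below 0.3 rad/s)) or ((x of turner_green in the frame of gap_left between -0.012 and 0.012 m and y of turner_green in the frame of gap_left between -0.025 and 0.025 m and z of turner_green in the frame of gap_left between -0.008 and 0.01 m and angle between turner_green's own z axis and vertical below 0.35 rad and angle between the x axis of turner_green and the x axis of rail, either way round below 0.35 rad and linear speed of turner_green below 0.03 m/s and angular speed of turner_green below 0.3 rad/s) and (x of turner_blue in the frame of gap_right between -0.012 and 0.012 m and y of turner_blue in the frame of gap_right between -0.025 and 0.025 m and z of turner_blue in the frame of gap_right between -0.008 and 0.01 m and angle between turner_blue's own z axis and vertical below 0.35 rad and angle between the x axis of turner_blue and the x axis of rail, either way round below 0.35 rad and linear speed of turner_blue below 0.03 m/s and angular speed of turner_blue below 0.3 rad/s))) and height (world z) of hung_skimmer between 0.16 and 0.185 m and height (world z) of hung_grater between 0.16 and 0.185 m and height (world z) of hung_scraper between 0.16 and 0.185 m); the robot touches nothing.
It fails at once if a spice box is handled while the dryer is still on (value of joint switch below 0.6 rad and (contact force between the fingers and spice_1 above 0.5 N or contact force between the fingers and spice_2 above 0.5 N or contact force between the fingers and spice_3 above 0.5 N or contact force between the fingers and spice_4 above 0.5 N)).
It fails at once if a hanging utensil is knocked off or shoved more than 30 mm (distance of any of hung_skimmer, hung_grater, hung_scraper from where it was at the start of the episode above 0.03 m).
It fails at once if the tumbler or the lighter is shoved more than 30 mm or the tumbler is tipped (distance of any of tumbler, lighter from where it was at the start of the episode above 0.03 m or angle between tumbler's own z axis and vertical above 0.6 rad).
Of spice_1, spice_2, spice_3, spice_4 only 2 to 4 are there at a start; the rules pass over those that are not, and their reading is None.
At some moment in a run one of spice_1, spice_2, spice_3, spice_4 may be knocked a few centimetres aside while the robot is not near it.
It also fails if it takes over 210 s, if anything falls off the work surface, if the arm or the gripper's body presses on something with over 40 N, if the wrist force passes 120 N, or if a joint passes its speed limit or range.

## Working session

There is one attempt and no reset: what is moved stays moved. The work goes in short steps, Python scripts to look and compute and a shell command to move; the robot and the scene stay as the last step left them, time stands still between calls to the robot, and variables do not carry over. Pictures are saved under pics/ and viewed, and the job is handed in when it is done.

```bash
ls; mkdir -p pics; python3 - <<'E'
from plant import ctrl
import cv2
print(ctrl.get_state(), ctrl.grasp_offset)
for n in("side","top"):
    c=ctrl.get_calibration(n);print(n,c)
    im=ctrl.read_camera(n);cv2.imwrite(f"pics/{n}0.png",im[:,:,::-1])
E
```

```text
pics
{'time': 0.0, 'qpos': array([ 1.14501490e+00,  2.87206124e-01,  1.57816314e+00,  1.16379009e-05,
        1.27859643e+00, -1.50020873e-01]), 'dq': array([-1.72406648e-03,  2.42781930e-04,  7.30022760e-05,  1.29140771e-04,
       -1.45483983e-03, -8.41000995e-04]), 'joint_efforts': array([ 4.50003208e-04, -4.05978978e+01, -2.92627019e+01, -1.05155859e-04,
        5.78315565e-03,  2.02083709e-05]), 'eef_pos': array([0.18349904, 0.64890364, 0.22992771]), 'tcp_rot': array([ 7.97583940e-01,  6.03206806e-01, -1.04534736e-03,  5.61344439e-04]), 'contact_force': array([ 0.57906772,  0.46664337, -0.86750792]), 'wrist_torque': array([-0.00633897,  0.03946641,  0.05223349]), 'opening': 0.9989805229192629} -0.0187
side {'mtx': array([[405.269506  ,   0.        , 275.12398557],
       [  0.        , 405.269506  , 211.47865999],
       [  0.        ,   0.        ,   1.        ]]), 'R': array([[ 0.99646061, -0.08399619, -0.00330063],
       [-0.04901044, -0.54862203, -0.83463276],
       [ 0.06829517,  0.83184044, -0.55079693]]), 't': array([-0.52053117,  0.13788772,  1.02691225])}
top {'mtx': array([[380.15924043,   0.        , 276.37995436],
       [  0.        , 380.15924043, 205.44544753],
       [  0.        ,   0.        ,   1.        ]]), 'R': array([[ 0.02317476, -0.99971786, -0.00520949],
       [-0.97791604, -0.02158611, -0.20788038],
       [ 0.20770927,  0.00991202, -0.97814038]]), 't': array([0.00881124, 0.53732862, 0.90479832])}
```

View pics/side0.png

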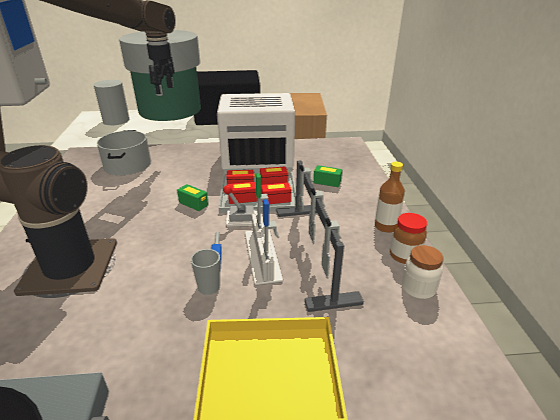

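View pics/top0.png

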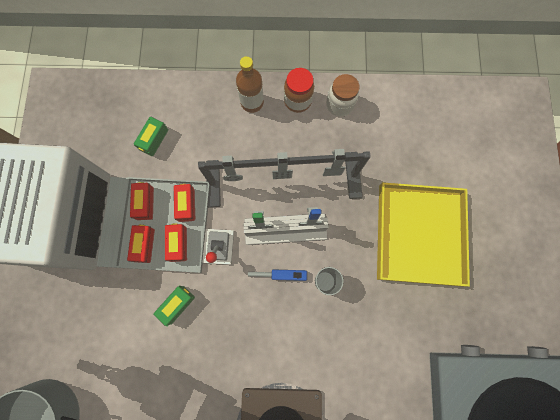

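```bash
cat > h.py <<'E'
import numpy as np, cv2
from plant import ctrl
def ray(n,u,v,z):
    c=ctrl.get_calibration(n);R=c['R'];t=c['t']
    d=R.T@np.linalg.solve(c['mtx'],[u,v,1.]);o=-R.T@t
    return o+d*(z-o[2])/d[2]
def proj(n,X):
    c=ctrl.get_calibration(n);p=c['mtx']@(c['R']@np.array(X,float)+c['t']);return p[:2]/p[2]
def crop(src,x0,y0,x1,y1,out,s=None):
    im=cv2.imread(src)[y0:y1,x0:x1]
    s=s or min(800/(x1-x0),600/(y1-y0)); s=int(s)
    im=cv2.resize(im,None,fx=s,fy=s,interpolation=cv2.INTER_CUBIC)
    # ticks every 10px
    for k in range((x0//10+1)*10,x1,10):
        cv2.line(im,((k-x0)*s,0),((k-x0)*s,6 if k%50 else 14),(255,0,255),1)
        if k%20==0: cv2.putText(im,str(k),((k-x0)*s-8,24),0,.35,(255,0,255))
    for k in range((y0//10+1)*10,y1,10):
        cv2.line(im,(0,(k-y0)*s),(6,(k-y0)*s),(255,0,255),1)
        if k%20==0: cv2.putText(im,str(k),(8,(k-y0)*s+4),0,.35,(255,0,255))
    cv2.imwrite(out,im)
def snap(n,name):
    im=ctrl.read_camera(n);f=f"pics/{name}.png";cv2.imwrite(f,im[:,:,::-1]);return f
def st():
    s=ctrl.get_state();from scipy.spatial.transform import Rotation as Ro
    R=Ro.from_quat(s['tcp_rot']).as_matrix()
    print('t',round(float(s['time']),2),'tcp',s['eef_pos'].round(4),'F',s['contact_force'].round(1),'op',round(float(s['opening']),3));print(R.round(4).tolist(), s['qpos'].round(3))
    return s,R
E
python3 - <<'E'
from h import *
crop('pics/top0.png',195,140,375,275,'pics/c1.png')
crop('pics/top0.png',110,165,250,275,'pics/c2.png')
crop('pics/side0.png',190,150,390,320,'pics/c3.png')
E
```

```text
(no output)
```

View pics/c1.png

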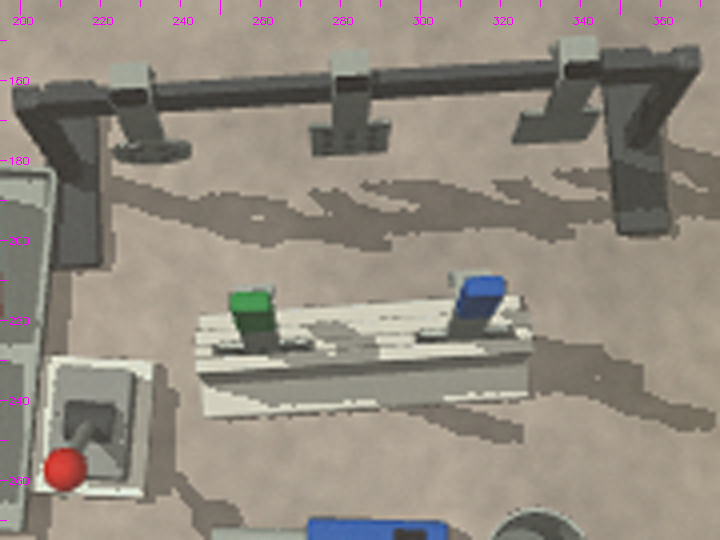

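View pics/c2.png

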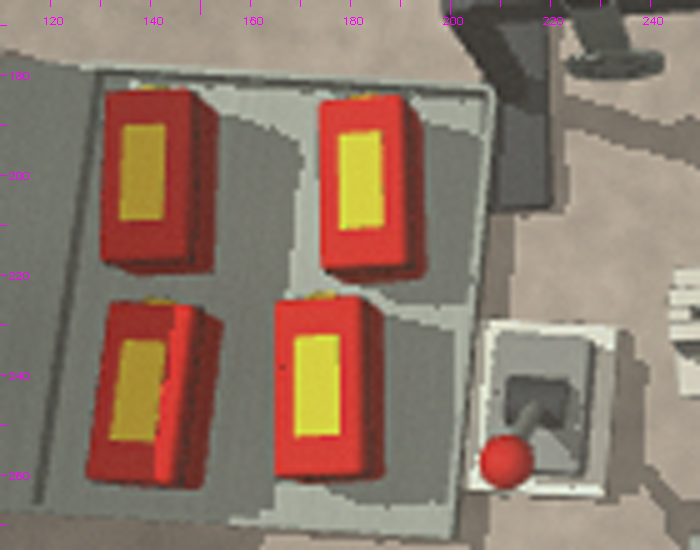

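View pics/c3.png

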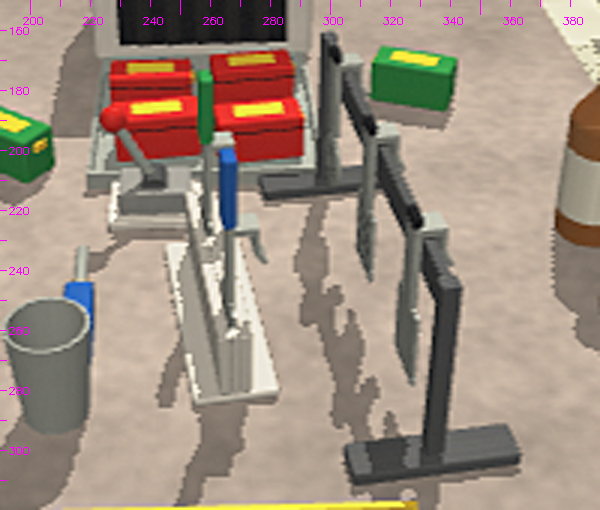

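```bash
python3 - <<'E'
from h import *
B={'A':[(174,184.4),(191,184.4),(192,218),(174.4,218.6)],'B':[(165.4,224.4),(182,224.4),(183,259.4),(165.4,260)],'C':[(131.4,183.4),(148.4,183.4),(149,217.4),(130.4,217.4)],'D':[(131.4,225.6),(149,226),(144,261.4),(127.6,260.6)]}
for k,p in B.items():
    P=np.array([ray('top',*q,.054)[:2] for q in p]);c=P.mean(0)
    l=(P[0]+P[1]-P[2]-P[3])/2;w=(P[0]+P[3]-P[1]-P[2])/2
    print(k,c.round(4),'len',np.linalg.norm(l).round(4),np.linalg.norm(w).round(4),'yaw',np.degrees(np.arctan2(l[1],l[0])).round(1), np.degrees(np.arctan2(-w[0],w[1])).round(1))
print('tray',[ray('top',*q,.018)[:2].round(4).tolist() for q in [(129.4,179),(208,182.6),(201,272.6),(117.6,265)]])
a,b=ray('top',199,163.7,.17),ray('top',369.5,153.7,.17);print('rail',a,b,np.linalg.norm(a-b))
print('side rail tops', [ray('side',*q,.17).round(4).tolist() for q in [(299,162),(341,243)]])
print('ball',[ray('top',211,257,z).round(4).tolist() for z in(.1,.108)], ray('side',228,188.5,.105))
print('green',ray('top',258,213.5,.206),ray('side',258.5,174.5,.206))
print('blue',ray('top',316,210.5,.206),ray('side',266.5,201,.206))
print('caddy',[ray('top',*q,.035)[:2].round(3).tolist() for q in [(384,184),(467,188),(470,287),(379,280)]])
E
```

```text
A [0.5433 0.2592] len 0.0886 0.044 yaw 5.4 2.3
B [0.4392 0.2737] len 0.0882 0.0426 yaw 5.3 2.3
C [0.5434 0.3692] len 0.089 0.0454 yaw 5.3 1.3
D [0.4339 0.3629] len 0.0878 0.0425 yaw -1.5 -0.7
tray [[0.6088, 0.4164], [0.6035, 0.2053], [0.3666, 0.2087], [0.3808, 0.423]]
rail [0.60623459 0.19838362 0.17      ] [ 0.63851547 -0.19025452  0.17      ] 0.3899764848420225
side rail tops [[0.606, 0.1908, 0.17], [0.6424, -0.1818, 0.17]]
ball [[0.4007, 0.171, 0.1], [0.4002, 0.1696, 0.108]] [0.40420866 0.1733998  0.105     ]
green [0.48695172 0.05796058 0.206     ] [0.48710427 0.06021061 0.206     ]
blue [ 0.49614725 -0.06475328  0.206     ] [ 0.49853938 -0.06446761  0.206     ]
caddy [[0.605, -0.259], [0.599, -0.474], [0.346, -0.461], [0.358, -0.238]]
```

```bash
cat >> h.py <<'E'
def plan(xyz,yaw=None,tilt=None):
    """print shift+turn in tool axes from current pose; yaw deg of tool x (mod 180), tool pointing down"""
    from scipy.spatial.transform import Rotation as Ro
    s,R=st()
    d=R.T@(np.array(xyz)-s['eef_pos'])
    if yaw is None: yaw=np.degrees(np.arctan2(R[1,0],R[0,0]))
    best=None
    for y in (yaw,yaw+180):
        T=Ro.from_euler('z',y,degrees=True).as_matrix()@np.diag([1,-1,-1])
        dr=Ro.from_matrix(R.T@T).as_rotvec()
        if best is None or np.linalg.norm(dr)<np.linalg.norm(best): best=dr
    print('PLAN xyz',d.round(4).tolist(),'dr',best.round(4).tolist(),'rows',max(np.linalg.norm(d)/.0417,np.degrees(np.linalg.norm(best))/7.16).round(1))
E
python3 -c "
from h import *
plan([.408,.168,.25],-1.2)"
```

```text
t 0.1 tcp [0.1835 0.649  0.2301] F [0.3 0.6 0.4] op 1.002
[[0.2723, 0.9622, -0.0009], [0.9622, -0.2723, -0.002], [-0.0021, -0.0003, -1.0]] [ 1.145  0.287  1.578  0.     1.279 -0.15 ]
PLAN xyz [-0.4017, 0.3469, -0.0192] dr [0.0011, 0.002, 1.3159] rows 12.7
```

```bash
r='{"grip":0.45,"xyz":[-0.402,0.347,-0.02],"dr":[0.001,0.002,1.315]}'; python3 -m jog '[{"grip":0.45,"xyz":[-0.402,0.347,-0.02],"dr":[0.001,0.002,1.315]},{"grip":0.45,"xyz":[-0.402,0.347,-0.02],"dr":[0.001,0.002,1.315]},{"grip":0.45,"xyz":[-0.402,0.347,-0.02],"dr":[0.001,0.002,1.315]},{"grip":0.45,"xyz":[-0.402,0.347,-0.02],"dr":[0.001,0.002,1.315]},{"grip":0.45,"xyz":[-0.402,0.347,-0.02],"dr":[0.001,0.002,1.315]},{"grip":0.45,"xyz":[-0.402,0.347,-0.02],"dr":[0.001,0.002,1.315]},{"grip":0.45,"xyz":[-0.402,0.347,-0.02],"dr":[0.001,0.002,1.315]},{"grip":0.45,"xyz":[-0.402,0.347,-0.02],"dr":[0.001,0.002,1.315]},{"grip":0.45,"xyz":[-0.402,0.347,-0.02],"dr":[0.001,0.002,1.315]},{"grip":0.45,"xyz":[-0.402,0.347,-0.02],"dr":[0.001,0.002,1.315]},{"grip":0.45,"xyz":[-0.402,0.347,-0.02],"dr":[0.001,0.002,1.315]},{"grip":0.45,"xyz":[-0.402,0.347,-0.02],"dr":[0.001,0.002,1.315]}]' 40
python3 -c "
from h import *
plan([.408,.168,.08],-1.2)"
```

```text
time: 1.1
eef_pos: [0.3949, 0.1947, 0.25]
tcp_rot: [1.0, -0.011, 0.0, -0.001]
contact_force: [0.2, 0.4, -0.3]
opening: 0.551
t 1.1 tcp [0.3949 0.1947 0.25  ] F [ 0.2  0.4 -0.3] op 0.551
[[0.9998, -0.022, 0.001], [-0.022, -0.9998, 0.0019], [0.0009, -0.0019, -1.0]] [ 2.260e-01 -2.730e-01  2.105e+00  2.000e-03  1.309e+00  2.480e-01]
PLAN xyz [0.0135, 0.0268, 0.1699] dr [-0.0019, -0.0009, -0.0011] rows 4.1
```

```bash
python3 -m jog '[{"grip":0.45,"xyz":[0.0135,0.027,0.03],"dr":[-0.002,-0.001,0]},{"grip":0.45,"xyz":[0.0135,0.027,0.065],"dr":[-0.002,-0.001,0]},{"grip":0.45,"xyz":[0.0135,0.027,0.1],"dr":[-0.002,-0.001,0]},{"grip":0.45,"xyz":[0.0135,0.027,0.1],"dr":[-0.002,-0.001,0]},{"grip":0.45,"xyz":[0.0135,0.027,0.1],"dr":[-0.002,-0.001,0]}]'
python3 -c "
from h import *
snap('side','s1');snap('top','t1')
plan([.408,.168,.08],-1.2)
crop('pics/s1.png',190,130,330,235,'pics/c4.png')
crop('pics/t1.png',140,180,280,285,'pics/c5.png')"
```

```text
time: 1.52
eef_pos: [0.4063, 0.1691, 0.1483]
tcp_rot: [1.0, -0.01, -0.003, 0.001]
contact_force: [1.0, 0.8, 1.2]
opening: 0.545
t 1.62 tcp [0.4091 0.1701 0.1521] F [ 0.2 -0.7  0.6] op 0.546
[[0.9998, -0.0193, 0.0027], [-0.0193, -0.9998, 0.0003], [0.0026, -0.0004, -1.0]] [ 0.164 -0.161  2.199 -0.     1.101  0.184]
PLAN xyz [-0.0012, 0.0021, 0.0721] dr [-0.0004, -0.0026, 0.0016] rows 1.7
```

View pics/c4.png

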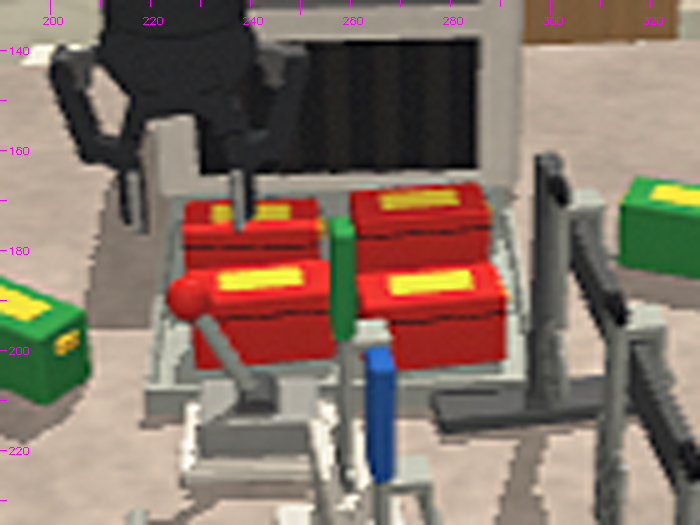

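View pics/c5.png

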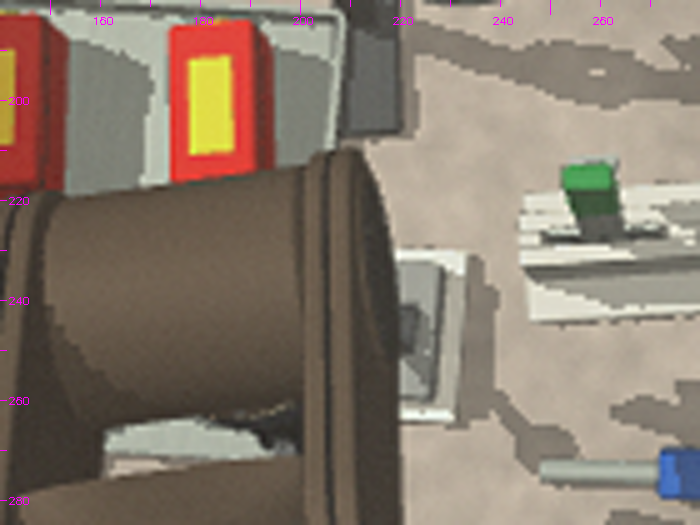

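```bash
python3 -m jog '[{"grip":0.45,"xyz":[-0.001,0.002,0.04],"dr":[0,-0.002,0]},{"grip":0.45,"xyz":[-0.001,0.002,0.07],"dr":[0,-0.002,0]},{"grip":0.45,"xyz":[-0.001,0.002,0.07],"dr":[0,-0.002,0]},{"grip":0.45,"xyz":[-0.001,0.002,0.07],"dr":[0,-0.002,0]}]'
python3 -m jog '[{"grip":0.45,"xyz":[0.02,0,0],"dr":[0,0,0]},{"grip":0.45,"xyz":[0.04,0,-0.003],"dr":[0,0,0]},{"grip":0.45,"xyz":[0.06,0,-0.003],"dr":[0,0,0]},{"grip":0.45,"xyz":[0.075,0,0],"dr":[0,0,0]},{"grip":0.45,"xyz":[0.082,0,0],"dr":[0,0,0]},{"grip":0.45,"xyz":[0.082,0,0],"dr":[0,0,0]},{"grip":0.45,"xyz":[0.082,0,0],"dr":[0,0,0]}]'
python3 -c "
from h import *
snap('side','s2')
st()
crop('pics/s2.png',190,130,330,235,'pics/c6.png')"
```

```text
time: 1.95
eef_pos: [0.4072, 0.1681, 0.0812]
tcp_rot: [1.0, -0.01, -0.001, 0.0]
contact_force: [0.8, -0.1, 0.2]
opening: 0.547
time: 2.53
eef_pos: [0.487, 0.1668, 0.0837]
tcp_rot: [1.0, -0.01, -0.005, 0.0]
contact_force: [-12.0, -0.3, 12.3]
opening: 0.553
t 2.58 tcp [0.4869 0.1668 0.0837] F [-12.3  -0.4  11.3] op 0.55
[[0.9998, -0.0188, -0.0101], [-0.0188, -0.9998, -0.0001], [-0.0101, 0.0003, -0.9999]] [1.320e-01 1.170e-01 2.069e+00 2.000e-03 9.660e-01 1.500e-01]
```

View pics/c6.png

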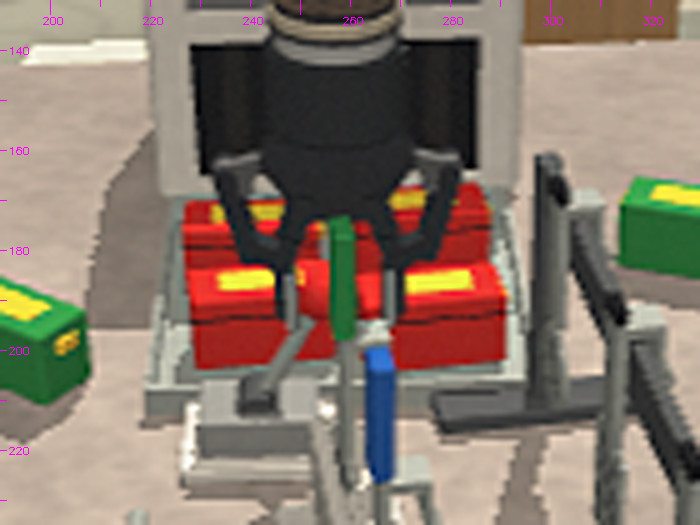

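```bash
python3 -m jog '[{"grip":0.45,"xyz":[-0.008,0,0],"dr":[0,0,0]},{"grip":0.45,"xyz":[-0.008,0,-0.03],"dr":[0,0,0]},{"grip":0.45,"xyz":[-0.008,0,-0.07],"dr":[0,0,0]},{"grip":0.45,"xyz":[-0.008,0,-0.11],"dr":[0,0,0]},{"grip":0.45,"xyz":[-0.008,0,-0.15],"dr":[0,0,0]},{"grip":0.3,"xyz":[-0.008,0,-0.19],"dr":[0,0,0]},{"grip":0.3,"xyz":[-0.008,0,-0.19],"dr":[0,0,0]}]'
python3 -c "
from h import *
snap('side','s3')
plan([.5433,.2592,.2],-86.5)
crop('pics/s3.png',190,130,330,235,'pics/c7.png')"
```

```text
time: 3.17
eef_pos: [0.4863, 0.1672, 0.2843]
tcp_rot: [1.0, -0.01, 0.011, -0.002]
contact_force: [0.8, 0.5, 1.0]
opening: 0.699
t 3.22 tcp [0.4849 0.167  0.28  ] F [ 0.8 -0.4 -1.1] op 0.703
[[0.9997, -0.0193, 0.016], [-0.0193, -0.9998, 0.0022], [0.0159, -0.0025, -0.9999]] [ 0.134 -0.122  1.923  0.     1.324  0.153]
PLAN xyz [0.0553, -0.0931, 0.0811] dr [-0.0139, -0.011, 1.4904] rows 11.9
```

View pics/c7.png

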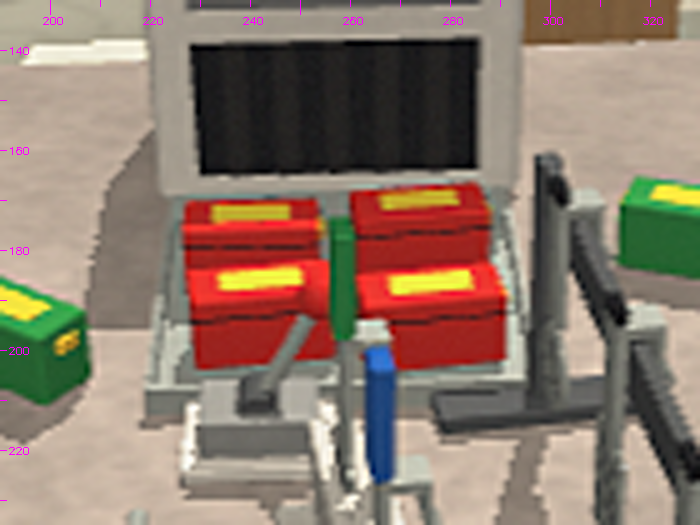

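```bash
python3 -m jog '[{"grip":0.3,"xyz":[0.055,-0.093,0],"dr":[-0.014,-0.011,1.49]},{"grip":0.3,"xyz":[0.055,-0.093,0],"dr":[-0.014,-0.011,1.49]},{"grip":0.3,"xyz":[0.055,-0.093,0],"dr":[-0.014,-0.011,1.49]},{"grip":0.3,"xyz":[0.055,-0.093,0.05],"dr":[-0.014,-0.011,1.49]},{"grip":0.3,"xyz":[0.055,-0.093,0.08],"dr":[-0.014,-0.011,1.49]},{"grip":0.3,"xyz":[0.055,-0.093,0.08],"dr":[-0.014,-0.011,1.49]},{"grip":0.3,"xyz":[0.055,-0.093,0.08],"dr":[-0.014,-0.011,1.49]},{"grip":0.3,"xyz":[0.055,-0.093,0.08],"dr":[-0.014,-0.011,1.49]},{"grip":0.3,"xyz":[0.055,-0.093,0.08],"dr":[-0.014,-0.011,1.49]},{"grip":0.3,"xyz":[0.055,-0.093,0.08],"dr":[-0.014,-0.011,1.49]},{"grip":0.3,"xyz":[0.055,-0.093,0.08],"dr":[-0.014,-0.011,1.49]},{"grip":0.3,"xyz":[0.055,-0.093,0.08],"dr":[-0.014,-0.011,1.49]}]'
python3 -c "
from h import *
snap('top','t4')
plan([.5433,.2592,.02],-86.5)
crop('pics/t4.png',110,165,250,275,'pics/c8.png')"
```

```text
time: 4.22
eef_pos: [0.5382, 0.2583, 0.191]
tcp_rot: [0.726, -0.687, -0.005, 0.006]
contact_force: [-0.5, 0.6, -0.1]
opening: 0.699
t 4.27 tcp [0.5382 0.2583 0.191 ] F [ 0.1  0.3 -0.6] op 0.698
[[0.0517, -0.9985, -0.0163], [-0.9987, -0.0516, -0.0018], [0.001, 0.0164, -0.9999]] [0.276 0.161 1.801 0.003 1.196 1.795]
PLAN xyz [-0.0008, -0.0079, 0.1709] dr [0.0164, -0.0009, -0.0094] rows 4.1
```

View pics/c8.png

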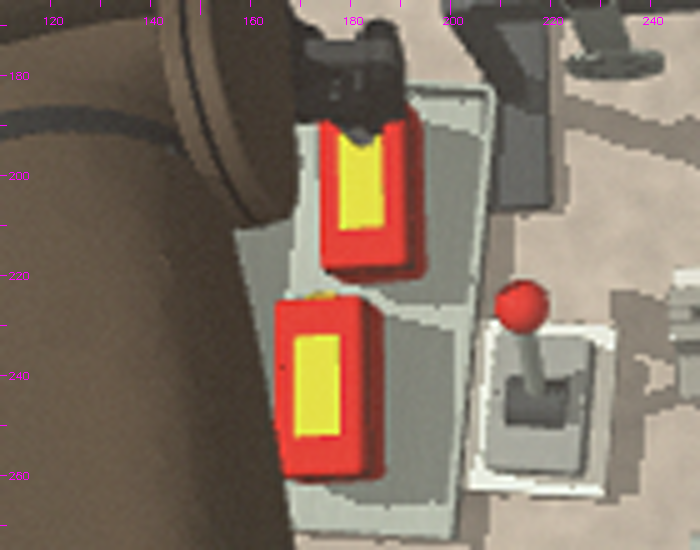

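```bash
python3 -c "
from h import *
p0=ray('top',211,257,.104);p1=ray('top',214.4,226,.104);print(p0,p1)
d=np.linalg.norm(p0-p1);print(d,2*np.arcsin(d/.16))"
```

```text
[0.40046043 0.17030625 0.104     ] [0.473746   0.16653784 0.104     ]
0.07338238943215246 0.9529281188319475
```

```bash
python3 -m jog '[{"grip":0.3,"xyz":[-0.001,-0.008,0.03],"dr":[0.016,-0.001,-0.009]},{"grip":0.3,"xyz":[-0.001,-0.008,0.07],"dr":[0.016,-0.001,-0.009]},{"grip":0.3,"xyz":[-0.001,-0.008,0.11],"dr":[0.016,-0.001,-0.009]},{"grip":0.3,"xyz":[-0.001,-0.008,0.15],"dr":[0.016,-0.001,-0.009]},{"grip":0.3,"xyz":[-0.001,-0.008,0.171],"dr":[0.016,-0.001,-0.009]},{"grip":0.3,"xyz":[-0.001,-0.008,0.171],"dr":[0.016,-0.001,-0.009]},{"grip":0.6,"xyz":[-0.001,-0.008,0.171],"dr":[0.016,-0.001,-0.009]},{"grip":0.7,"xyz":[-0.001,-0.008,0.171],"dr":[0.016,-0.001,-0.009]},{"grip":0.7,"xyz":[-0.001,-0.008,0.171],"dr":[0.016,-0.001,-0.009]},{"grip":0.7,"xyz":[-0.001,-0.008,0.171],"dr":[0.016,-0.001,-0.009]}]' 40
python3 -c "
from h import *
st()"
```

```text
time: 5.1
eef_pos: [0.5445, 0.2596, 0.0213]
tcp_rot: [0.732, -0.682, 0.0, -0.001]
contact_force: [-0.6, 0.1, -1.7]
opening: 0.518
t 5.1 tcp [0.5445 0.2596 0.0213] F [-0.6  0.1 -1.7] op 0.518
[[0.0702, -0.9975, 0.0021], [-0.9975, -0.0702, 0.0009], [-0.0007, -0.0021, -1.0]] [0.277 0.384 1.877 0.    0.878 1.777]
```

```bash
python3 -m jog '[{"grip":0.7,"xyz":[0,0,-0.04],"dr":[0,0,0]},{"grip":0.7,"xyz":[0,0,-0.08],"dr":[0,0,0]},{"grip":0.7,"xyz":[0,0,-0.12],"dr":[0,0,0]},{"grip":0.7,"xyz":[0,0,-0.16],"dr":[0,0,0]},{"grip":0.7,"xyz":[0,0,-0.2],"dr":[0,0,0]},{"grip":0.7,"xyz":[0,0,-0.24],"dr":[0,0,0]},{"grip":0.7,"xyz":[0,0,-0.26],"dr":[0,0,0]}]'
python3 -c "
from h import *
plan([.4215,-.307,.28],-93)"
```

```text
time: 5.68
eef_pos: [0.5452, 0.2598, 0.2874]
tcp_rot: [0.731, -0.682, 0.002, -0.004]
contact_force: [0.7, 0.1, -0.5]
opening: 0.512
t 5.68 tcp [0.5452 0.2598 0.2874] F [ 0.7  0.1 -0.5] op 0.512
[[0.0702, -0.9975, 0.0092], [-0.9975, -0.0702, 0.0029], [-0.0023, -0.0094, -1.0]] [0.277 0.088 1.703 0.    1.341 1.777]
PLAN xyz [0.5567, 0.1633, 0.0046] dr [-0.0093, 0.0028, 0.1226] rows 13.9
```

```bash
python3 -m jog '[{"grip":0.7,"xyz":[0.04,0.012,0],"dr":[0,0,0.02]},{"grip":0.7,"xyz":[0.08,0.024,0],"dr":[0,0,0.03]},{"grip":0.7,"xyz":[0.12,0.036,0],"dr":[0,0,0.04]},{"grip":0.7,"xyz":[0.16,0.048,0],"dr":[0,0,0.05]},{"grip":0.7,"xyz":[0.2,0.06,0],"dr":[0,0,0.06]},{"grip":0.7,"xyz":[0.24,0.072,0],"dr":[0,0,0.07]},{"grip":0.7,"xyz":[0.28,0.083,0],"dr":[0,0,0.08]},{"grip":0.7,"xyz":[0.32,0.095,0],"dr":[0,0,0.09]},{"grip":0.7,"xyz":[0.36,0.107,0],"dr":[0,0,0.1]},{"grip":0.7,"xyz":[0.4,0.118,0],"dr":[0,0,0.11]},{"grip":0.7,"xyz":[0.44,0.13,0],"dr":[0,0,0.12]},{"grip":0.7,"xyz":[0.47,0.14,0],"dr":[0,0,0.122]}]'
python3 -m jog '[{"grip":0.7,"xyz":[0.04,0.012,0],"dr":[0,0,0]},{"grip":0.7,"xyz":[0.075,0.02,0],"dr":[0,0,0]},{"grip":0.7,"xyz":[0.083,0.023,0],"dr":[0,0,0]},{"grip":0.7,"xyz":[0.083,0.023,0],"dr":[0,0,0]}]'
python3 -c "
from h import *
plan([.4215,-.307,.024],-93)
snap('top','t5');snap('side','s5')"
```

```text
time: 6.68
eef_pos: [0.4355, -0.2223, 0.2807]
tcp_rot: [-0.688, 0.726, -0.001, -0.001]
contact_force: [0.9, 0.4, -1.6]
opening: 0.524
time: 7.02
eef_pos: [0.4082, -0.3033, 0.2803]
tcp_rot: [-0.687, 0.727, -0.0, -0.001]
contact_force: [1.6, 0.2, -1.8]
opening: 0.526
t 7.02 tcp [ 0.4082 -0.3033  0.2803] F [ 1.6  0.2 -1.8] op 0.526
[[-0.0562, -0.9984, -0.0012], [-0.9984, 0.0562, -0.0019], [0.002, 0.0011, -1.0]] [-0.838 -0.123  1.923 -0.002  1.341  0.79 ]
PLAN xyz [0.0024, -0.0137, 0.2563] dr [0.0011, -0.002, -0.0039] rows 6.2
```

View pics/t5.png

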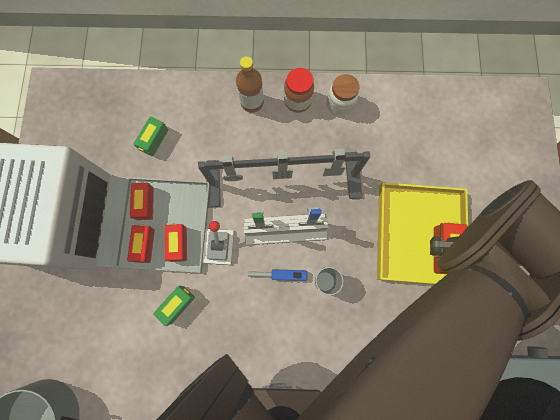

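View pics/s5.png

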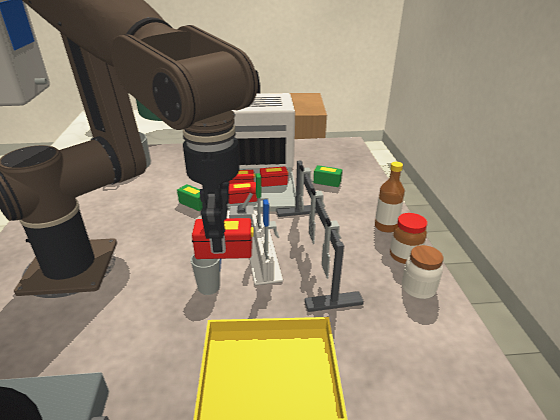

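```bash
python3 -c "
from h import *
crop('pics/top0.png',365,170,485,300,'pics/c9.png')"
```

```text
(no output)
```

View pics/c9.png

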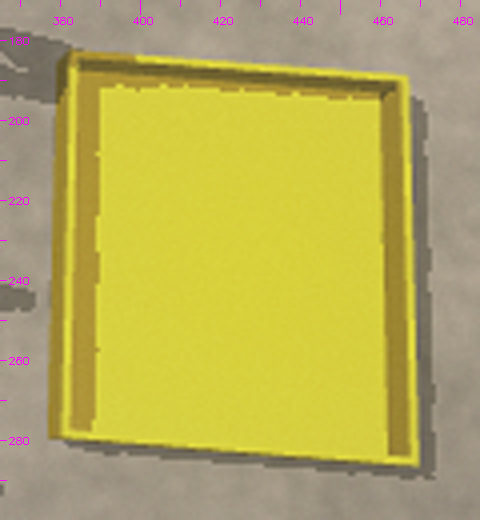

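```bash
python3 -c "
from h import *
P=np.array([ray('top',*q,.035)[:2] for q in [(381.7,183.7),(466.7,189),(469.5,286.5),(380.5,278.8)]]);print(P.round(4),P.mean(0),np.linalg.norm(P-np.roll(P,-1,0),axis=1))
Q=(P[0]+P[1]-P[2]-P[3]);print(np.degrees(np.arctan2(Q[1],Q[0])))
Q=(P[0]+P[3]-P[1]-P[2]);print(np.degrees(np.arctan2(-Q[0],Q[1])))"
```

```text
[[ 0.6057 -0.2527]
 [ 0.5962 -0.4732]
 [ 0.3476 -0.4601]
 [ 0.3612 -0.2414]] [ 0.47771286 -0.35684295] [0.22062685 0.24897172 0.21907882 0.24475666]
-2.8411482936890615
-3.012511273773355
```

```bash
python3 -m jog '[{"grip":0.7,"xyz":[0.002,-0.014,0.03],"dr":[0,0,-0.004]},{"grip":0.7,"xyz":[0.002,-0.014,0.07],"dr":[0,0,-0.004]},{"grip":0.7,"xyz":[0.002,-0.014,0.11],"dr":[0,0,-0.004]},{"grip":0.7,"xyz":[0.002,-0.014,0.15],"dr":[0,0,-0.004]},{"grip":0.7,"xyz":[0.002,-0.014,0.19],"dr":[0,0,-0.004]},{"grip":0.7,"xyz":[0.002,-0.014,0.23],"dr":[0,0,-0.004]},{"grip":0.7,"xyz":[0.002,-0.014,0.25],"dr":[0,0,-0.004]},{"grip":0.7,"xyz":[0.002,-0.014,0.257],"dr":[0,0,-0.004]},{"grip":0.7,"xyz":[0.002,-0.014,0.257],"dr":[0,0,-0.004]},{"grip":0.3,"xyz":[0.002,-0.014,0.257],"dr":[0,0,-0.004]},{"grip":0.3,"xyz":[0.002,-0.014,0.257],"dr":[0,0,-0.004]},{"grip":0.3,"xyz":[0.002,-0.014,0.257],"dr":[0,0,-0.004]}]'
python3 -c "
from h import *
plan([.439,.2737,.28],-86)"
```

```text
time: 8.12
eef_pos: [0.4237, -0.3041, 0.0235]
tcp_rot: [-0.69, 0.724, -0.001, -0.001]
contact_force: [-0.1, -0.7, -0.3]
opening: 0.697
t 8.12 tcp [ 0.4237 -0.3041  0.0235] F [-0.1 -0.7 -0.3] op 0.697
[[-0.047, -0.9989, -0.0002], [-0.9989, 0.047, -0.0023], [0.0023, 0.0001, -1.0]] [-8.160e-01  2.280e-01  2.077e+00 -2.000e-03  8.350e-01  8.030e-01]
PLAN xyz [-0.5773, 0.0119, -0.2578] dr [0.0003, -0.0023, -0.1168] rows 15.2
```

```bash
python3 -m jog '[{"grip":0.3,"xyz":[0,0,-0.04],"dr":[0,0,0]},{"grip":0.3,"xyz":[0,0,-0.08],"dr":[0,0,0]},{"grip":0.3,"xyz":[0,0,-0.12],"dr":[0,0,0]},{"grip":0.3,"xyz":[0,0,-0.16],"dr":[0,0,0]},{"grip":0.3,"xyz":[0,0,-0.2],"dr":[0,0,0]},{"grip":0.3,"xyz":[-0.03,-0.01,-0.225],"dr":[0,0,0]},{"grip":0.3,"xyz":[-0.065,-0.02,-0.235],"dr":[0,0,-0.02]},{"grip":0.3,"xyz":[-0.105,-0.03,-0.235],"dr":[0,0,-0.03]},{"grip":0.3,"xyz":[-0.145,-0.04,-0.235],"dr":[0,0,-0.04]},{"grip":0.3,"xyz":[-0.185,-0.05,-0.235],"dr":[0,0,-0.05]},{"grip":0.3,"xyz":[-0.225,-0.06,-0.235],"dr":[0,0,-0.06]},{"grip":0.3,"xyz":[-0.265,-0.065,-0.235],"dr":[0,0,-0.07]}]'
python3 -c "
from h import *
plan([.439,.2737,.2],-86)"
```

```text
time: 9.12
eef_pos: [0.5014, -0.0402, 0.2581]
tcp_rot: [0.715, -0.699, 0.0, 0.0]
contact_force: [0.6, 0.7, 0.2]
opening: 0.697
t 9.12 tcp [ 0.5014 -0.0402  0.2581] F [0.6 0.7 0.2] op 0.697
[[0.0223, -0.9998, 0.0005], [-0.9998, -0.0223, -0.0008], [0.0008, -0.0005, -1.0]] [-2.820e-01 -1.210e-01  1.962e+00 -1.000e-03  1.300e+00  1.267e+00]
PLAN xyz [-0.3152, 0.0554, 0.0578] dr [-0.0005, -0.0008, -0.0475] rows 7.8
```

```bash
python3 -m jog '[{"grip":0.3,"xyz":[-0.04,0.007,0],"dr":[0,0,-0.01]},{"grip":0.3,"xyz":[-0.08,0.014,0],"dr":[0,0,-0.02]},{"grip":0.3,"xyz":[-0.12,0.021,0],"dr":[0,0,-0.03]},{"grip":0.3,"xyz":[-0.16,0.028,0],"dr":[0,0,-0.04]},{"grip":0.3,"xyz":[-0.2,0.035,0],"dr":[0,0,-0.047]},{"grip":0.3,"xyz":[-0.24,0.042,0],"dr":[0,0,-0.047]},{"grip":0.3,"xyz":[-0.28,0.05,0.01],"dr":[0,0,-0.047]},{"grip":0.3,"xyz":[-0.31,0.055,0.03],"dr":[0,0,-0.047]},{"grip":0.3,"xyz":[-0.317,0.055,0.06],"dr":[0,0,-0.047]},{"grip":0.3,"xyz":[-0.317,0.055,0.09],"dr":[0,0,-0.047]},{"grip":0.3,"xyz":[-0.317,0.055,0.09],"dr":[0,0,-0.047]}]'
python3 -c "
from h import *
plan([.439,.2737,.02],-86.5)
snap('side','s6');crop('pics/s6.png',190,130,330,235,'pics/c10.png')"
```

```text
time: 10.03
eef_pos: [0.4342, 0.273, 0.1611]
tcp_rot: [0.732, -0.682, -0.003, 0.006]
contact_force: [-0.9, -0.6, -0.3]
opening: 0.7
t 10.03 tcp [0.4342 0.273  0.1611] F [-0.9 -0.6 -0.3] op 0.7
[[0.071, -0.9974, -0.0126], [-0.9975, -0.071, -0.0043], [0.0033, 0.0129, -0.9999]] [3.630e-01 6.000e-03 2.026e+00 1.000e-03 1.124e+00 1.862e+00]
PLAN xyz [-0.0008, -0.0066, 0.141] dr [0.0129, -0.0034, 0.01] rows 3.4
```

View pics/c10.png

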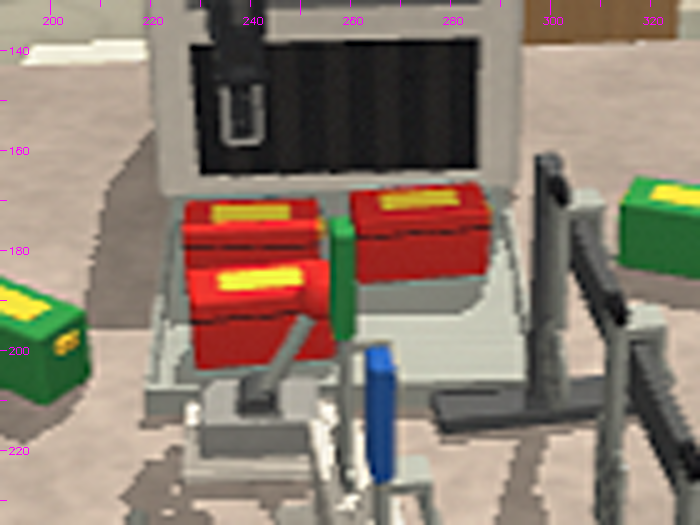

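```bash
python3 -m jog '[{"grip":0.3,"xyz":[-0.001,-0.006,0.03],"dr":[0.013,-0.003,0.01]},{"grip":0.3,"xyz":[-0.001,-0.006,0.07],"dr":[0.013,-0.003,0.01]},{"grip":0.3,"xyz":[-0.001,-0.006,0.11],"dr":[0.013,-0.003,0.01]},{"grip":0.3,"xyz":[-0.001,-0.006,0.141],"dr":[0.013,-0.003,0.01]},{"grip":0.3,"xyz":[-0.001,-0.006,0.141],"dr":[0.013,-0.003,0.01]},{"grip":0.7,"xyz":[-0.001,-0.006,0.141],"dr":[0.013,-0.003,0.01]},{"grip":0.7,"xyz":[-0.001,-0.006,0.141],"dr":[0.013,-0.003,0.01]},{"grip":0.7,"xyz":[-0.001,-0.006,0.141],"dr":[0.013,-0.003,0.01]},{"grip":0.7,"xyz":[-0.001,-0.006,0.141],"dr":[0.013,-0.003,0.01]}]'
python3 -m jog '[{"grip":0.7,"xyz":[0,0,-0.04],"dr":[0,0,0]},{"grip":0.7,"xyz":[0,0,-0.08],"dr":[0,0,0]},{"grip":0.7,"xyz":[0,0,-0.12],"dr":[0,0,0]},{"grip":0.7,"xyz":[0,0,-0.16],"dr":[0,0,0]},{"grip":0.7,"xyz":[0,0,-0.2],"dr":[0,0,0]},{"grip":0.7,"xyz":[0,0,-0.24],"dr":[0,0,0]},{"grip":0.7,"xyz":[0,0,-0.26],"dr":[0,0,0]},{"grip":0.7,"xyz":[0,0,-0.26],"dr":[0,0,0]}]'
python3 -c "
from h import *
plan([.538,-.312,.28],-93)"
```

```text
time: 10.83
eef_pos: [0.4463, 0.2754, 0.0288]
tcp_rot: [0.728, -0.686, 0.004, -0.007]
contact_force: [-0.7, -0.2, -3.1]
opening: 0.517
time: 11.5
eef_pos: [0.4442, 0.2749, 0.2951]
tcp_rot: [0.728, -0.686, 0.006, -0.012]
contact_force: [0.4, 0.3, -1.7]
opening: 0.517
t 11.5 tcp [0.4442 0.2749 0.2951] F [ 0.4  0.3 -1.7] op 0.517
[[0.059, -0.9979, 0.0253], [-0.9982, -0.0588, 0.009], [-0.0075, -0.0258, -0.9996]] [ 0.36  -0.114  1.889 -0.     1.34   1.872]
PLAN xyz [0.5916, -0.0587, 0.0122] dr [-0.0254, 0.0089, 0.1113] rows 14.3
```

```bash
python3 -m jog '[{"grip":0.7,"xyz":[0.04,-0.004,0],"dr":[-0.01,0.004,0.01]},{"grip":0.7,"xyz":[0.08,-0.008,0],"dr":[-0.01,0.004,0.02]},{"grip":0.7,"xyz":[0.12,-0.012,0],"dr":[-0.01,0.004,0.03]},{"grip":0.7,"xyz":[0.16,-0.016,0],"dr":[-0.01,0.004,0.04]},{"grip":0.7,"xyz":[0.2,-0.02,0],"dr":[-0.01,0.004,0.05]},{"grip":0.7,"xyz":[0.24,-0.024,0],"dr":[-0.01,0.004,0.06]},{"grip":0.7,"xyz":[0.28,-0.028,0],"dr":[-0.01,0.004,0.07]},{"grip":0.7,"xyz":[0.32,-0.032,0],"dr":[-0.01,0.004,0.08]},{"grip":0.7,"xyz":[0.36,-0.036,0],"dr":[-0.01,0.004,0.09]},{"grip":0.7,"xyz":[0.4,-0.04,0],"dr":[-0.01,0.004,0.1]},{"grip":0.7,"xyz":[0.44,-0.044,0],"dr":[-0.01,0.004,0.11]},{"grip":0.7,"xyz":[0.48,-0.048,0],"dr":[-0.01,0.004,0.11]}]'
python3 -m jog '[{"grip":0.7,"xyz":[0.04,-0.004,0],"dr":[0,0,0]},{"grip":0.7,"xyz":[0.08,-0.008,0],"dr":[0,0,0]},{"grip":0.7,"xyz":[0.108,-0.011,0],"dr":[0,0,0]},{"grip":0.7,"xyz":[0.112,-0.011,0],"dr":[0,0,0]},{"grip":0.7,"xyz":[0.112,-0.011,0],"dr":[0,0,0]},{"grip":0.7,"xyz":[0.112,-0.011,0],"dr":[0,0,0]}]'
python3 -c "
from h import *
snap('top','t7')
plan([.538,-.312,.030],-93)"
```

```text
time: 12.5
eef_pos: [0.5168, -0.2042, 0.2839]
tcp_rot: [-0.688, 0.725, 0.0, -0.0]
contact_force: [0.6, 1.1, -0.8]
opening: 0.522
time: 13.0
eef_pos: [0.5223, -0.3141, 0.284]
tcp_rot: [-0.689, 0.725, 0.001, 0.0]
contact_force: [0.5, -0.7, -1.1]
opening: 0.521
t 13.05 tcp [ 0.5226 -0.3136  0.2844] F [ 0.6  0.4 -1.7] op 0.518
[[-0.0505, -0.9987, -0.0004], [-0.9987, 0.0505, 0.001], [-0.001, 0.0005, -1.0]] [-7.070e-01  1.080e-01  1.687e+00  1.000e-03  1.348e+00  9.140e-01]
PLAN xyz [-0.0021, -0.0155, 0.2543] dr [0.0005, 0.001, 0.0018] rows 6.1
```

View pics/t7.png

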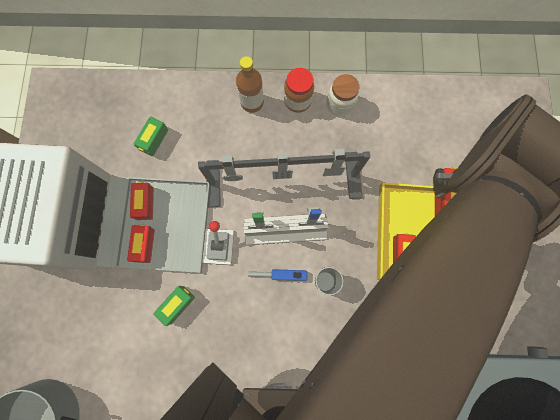

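```bash
python3 -m jog '[{"grip":0.7,"xyz":[-0.002,-0.018,0.02],"dr":[0,0,0]},{"grip":0.7,"xyz":[-0.002,-0.018,0.06],"dr":[0,0,0]},{"grip":0.7,"xyz":[-0.002,-0.018,0.1],"dr":[0,0,0]},{"grip":0.7,"xyz":[-0.002,-0.018,0.14],"dr":[0,0,0]},{"grip":0.7,"xyz":[-0.002,-0.018,0.18],"dr":[0,0,0]},{"grip":0.7,"xyz":[-0.002,-0.018,0.22],"dr":[0,0,0]},{"grip":0.7,"xyz":[-0.002,-0.018,0.245],"dr":[0,0,0]},{"grip":0.7,"xyz":[-0.002,-0.018,0.254],"dr":[0,0,0]},{"grip":0.7,"xyz":[-0.002,-0.018,0.254],"dr":[0,0,0]},{"grip":0.7,"xyz":[-0.002,-0.018,0.254],"dr":[0,0,0]}]'
python3 -c "
from h import *
st()"
```

```text
time: 13.88
eef_pos: [0.5419, -0.3128, 0.032]
tcp_rot: [-0.689, 0.724, -0.001, 0.0]
contact_force: [0.4, 0.4, -1.7]
opening: 0.517
t 13.88 tcp [ 0.5419 -0.3128  0.032 ] F [ 0.4  0.4 -1.7] op 0.517
[[-0.0493, -0.9988, 0.0016], [-0.9988, 0.0493, -0.0011], [0.001, -0.0017, -1.0]] [-0.686  0.408  1.818  0.     0.913  0.934]
```

Lower 2 mm more, release, rise.

```bash
python3 -m jog '[{"grip":0.7,"xyz":[0,0,0.003],"dr":[0,0,0]},{"grip":0.7,"xyz":[0,0,0.003],"dr":[0,0,0]},{"grip":0.3,"xyz":[0,0,0.003],"dr":[0,0,0]},{"grip":0.3,"xyz":[0,0,0.003],"dr":[0,0,0]},{"grip":0.3,"xyz":[0,0,0.003],"dr":[0,0,0]},{"grip":0.3,"xyz":[0,0,-0.04],"dr":[0,0,0]},{"grip":0.3,"xyz":[0,0,-0.08],"dr":[0,0,0]},{"grip":0.3,"xyz":[0,0,-0.12],"dr":[0,0,0]},{"grip":0.3,"xyz":[0,0,-0.16],"dr":[0,0,0]},{"grip":0.3,"xyz":[0,0,-0.2],"dr":[0,0,0]},{"grip":0.3,"xyz":[0,0,-0.23],"dr":[0,0,0]},{"grip":0.3,"xyz":[0,0,-0.23],"dr":[0,0,0]}]'
python3 -c "
from h import *
snap('top','t8');plan([.543,.369,.25],-87)"
```

```text
time: 14.88
eef_pos: [0.544, -0.3164, 0.2718]
tcp_rot: [-0.689, 0.725, -0.009, 0.001]
contact_force: [0.6, -1.7, 1.5]
opening: 0.699
t 14.93 tcp [ 0.5429 -0.3155  0.2676] F [0.9 0.1 0.2] op 0.698
[[-0.0513, -0.9986, 0.0094], [-0.9987, 0.0513, -0.0077], [0.0072, -0.0098, -0.9999]] [-0.688  0.152  1.668 -0.     1.309  0.934]
PLAN xyz [-0.6837, 0.0351, 0.0124] dr [-0.0094, -0.0077, -0.1037] rows 16.4
```

View pics/t8.png

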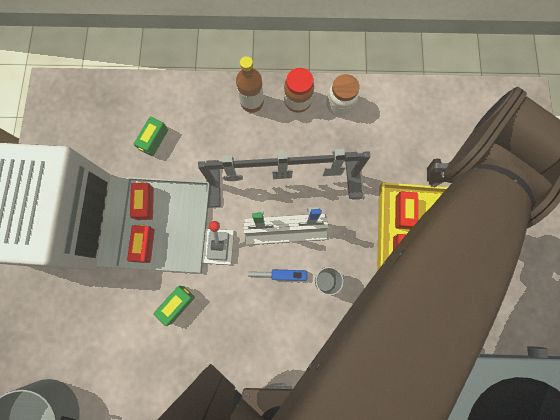

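```bash
python3 -m jog '[{"grip":0.3,"xyz":[-0.04,0.002,0],"dr":[0,0,-0.01]},{"grip":0.3,"xyz":[-0.08,0.004,0],"dr":[0,0,-0.02]},{"grip":0.3,"xyz":[-0.12,0.006,0],"dr":[0,0,-0.03]},{"grip":0.3,"xyz":[-0.16,0.008,0],"dr":[0,0,-0.04]},{"grip":0.3,"xyz":[-0.2,0.01,0],"dr":[0,0,-0.05]},{"grip":0.3,"xyz":[-0.24,0.012,0],"dr":[0,0,-0.06]},{"grip":0.3,"xyz":[-0.28,0.014,0],"dr":[0,0,-0.07]},{"grip":0.3,"xyz":[-0.32,0.016,0],"dr":[0,0,-0.08]},{"grip":0.3,"xyz":[-0.36,0.018,0],"dr":[0,0,-0.09]},{"grip":0.3,"xyz":[-0.4,0.02,0],"dr":[0,0,-0.1]},{"grip":0.3,"xyz":[-0.44,0.022,0],"dr":[0,0,-0.1]},{"grip":0.3,"xyz":[-0.48,0.024,0],"dr":[0,0,-0.1]}]'
python3 -c "
from h import *
plan([.543,.369,.16],-87)"
```

```text
time: 15.93
eef_pos: [0.5404, 0.1685, 0.2591]
tcp_rot: [0.724, -0.69, -0.0, 0.001]
contact_force: [0.5, -0.2, -1.4]
opening: 0.694
t 15.93 tcp [0.5404 0.1685 0.2591] F [ 0.5 -0.2 -1.4] op 0.694
[[0.0486, -0.9988, -0.0019], [-0.9988, -0.0486, -0.0009], [0.0008, 0.002, -1.0]] [ 1.230e-01  2.700e-02  1.818e+00 -1.000e-03  1.299e+00  1.646e+00]
PLAN xyz [-0.2002, -0.0125, 0.0989] dr [0.002, -0.0008, -0.0037] rows 5.4
```

```bash
python3 -m jog '[{"grip":0.3,"xyz":[-0.04,-0.003,0],"dr":[0,0,0]},{"grip":0.3,"xyz":[-0.08,-0.006,0],"dr":[0,0,0]},{"grip":0.3,"xyz":[-0.12,-0.01,0.01],"dr":[0,0,0]},{"grip":0.3,"xyz":[-0.16,-0.012,0.03],"dr":[0,0,0]},{"grip":0.3,"xyz":[-0.192,-0.012,0.06],"dr":[0,0,0]},{"grip":0.3,"xyz":[-0.192,-0.012,0.1],"dr":[0,0,0]},{"grip":0.3,"xyz":[-0.192,-0.012,0.1],"dr":[0,0,0]},{"grip":0.3,"xyz":[-0.192,-0.012,0.1],"dr":[0,0,0]}]'
python3 -c "
from h import *
plan([.543,.369,.02],-87)
snap('side','s8');crop('pics/s8.png',190,130,330,235,'pics/c11.png')"
```

```text
time: 16.6
eef_pos: [0.5412, 0.3579, 0.1554]
tcp_rot: [0.724, -0.689, -0.001, 0.005]
contact_force: [0.6, 0.0, 0.4]
opening: 0.701
t 16.6 tcp [0.5412 0.3579 0.1554] F [0.6 0.  0.4] op 0.701
[[0.0497, -0.9987, -0.009], [-0.9988, -0.0496, -0.0053], [0.0048, 0.0093, -0.9999]] [ 4.290e-01  3.030e-01  1.700e+00 -1.000e-03  1.149e+00  1.950e+00]
PLAN xyz [-0.0116, -0.0036, 0.1353] dr [0.0093, -0.0048, -0.0027] rows 3.3
```

View pics/c11.png

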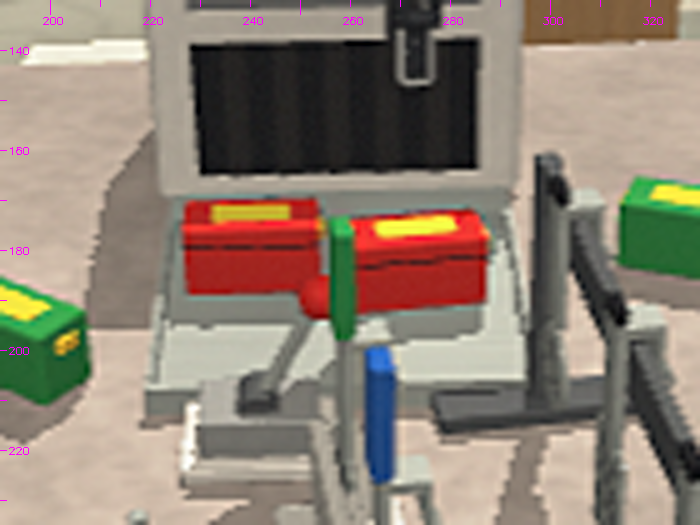

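```bash
python3 -c "
from h import *
snap('top','t9');crop('pics/t9.png',110,165,250,275,'pics/c12.png')
crop('pics/s8.png',245,160,300,200,'pics/c13.png')"
```

```text
(no output)
```

View pics/c12.png

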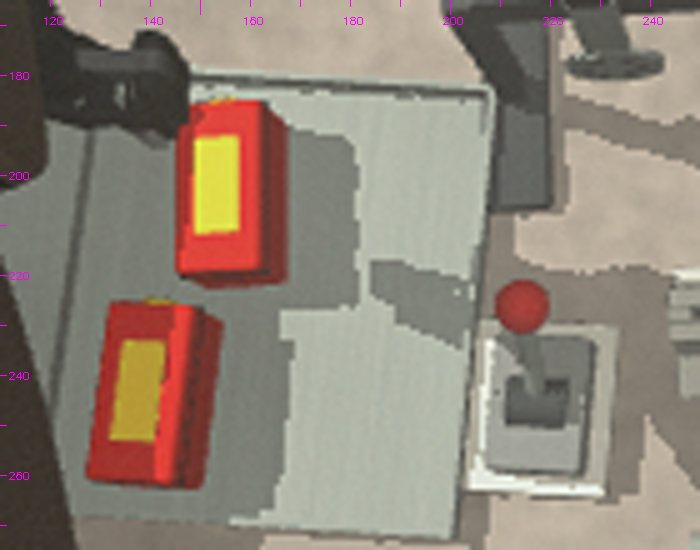

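View pics/c13.png

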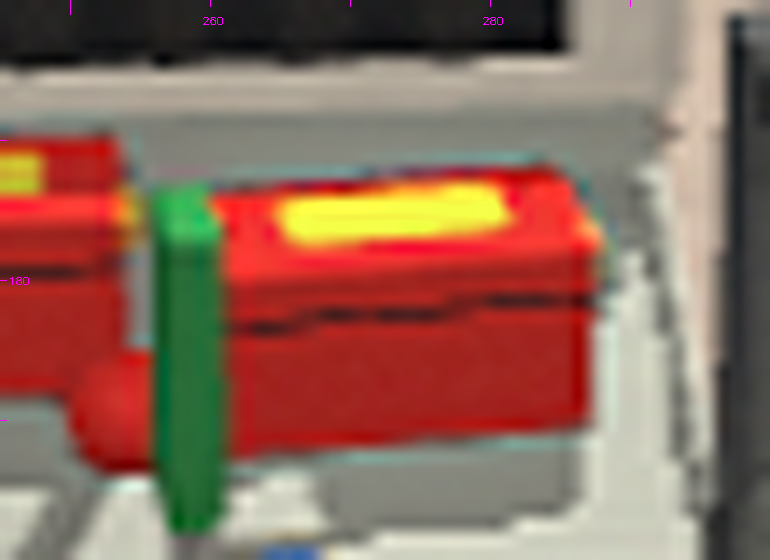

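```bash
python3 -c "
from h import *
P=np.array([ray('top',*q,.054)[:2] for q in [(145.9,185.2),(163,185.6),(162.4,220),(145.6,219)]]);c=P.mean(0)
l=(P[0]+P[1]-P[2]-P[3])/2;r=P[1]-P[2]
print(c,ray('top',153.6,202,.054),np.degrees(np.arctan2(l[1],l[0])),np.degrees(np.arctan2(r[1],r[0])))
plan([c[0],c[1],.02],-86)
"
```

```text
[0.53887521 0.33189875] [0.53958644 0.33355756 0.054     ] 4.416948194658023 3.9158808421054028
t 16.7 tcp [0.5449 0.3584 0.1617] F [0.3 0.5 0.4] op 0.7
[[0.0478, -0.9989, 0.0014], [-0.9989, -0.0478, -0.0004], [0.0005, -0.0013, -1.0]] [ 4.270e-01  2.980e-01  1.694e+00 -1.000e-03  1.149e+00  1.950e+00]
PLAN xyz [0.0262, 0.0075, 0.1417] dr [-0.0013, -0.0005, -0.022] rows 3.5
```

```bash
python3 -m jog '[{"grip":0.2,"xyz":[0.0265,0.007,0.02],"dr":[0,0,-0.022]},{"grip":0.2,"xyz":[0.0265,0.007,0.04],"dr":[0,0,-0.022]},{"grip":0.2,"xyz":[0.0265,0.007,0.08],"dr":[0,0,-0.022]},{"grip":0.2,"xyz":[0.0265,0.007,0.11],"dr":[0,0,-0.022]},{"grip":0.2,"xyz":[0.0265,0.007,0.141],"dr":[0,0,-0.022]},{"grip":0.2,"xyz":[0.0265,0.007,0.141],"dr":[0,0,-0.022]},{"grip":0.2,"xyz":[0.0265,0.007,0.141],"dr":[0,0,-0.022]},{"grip":0.7,"xyz":[0.0265,0.007,0.141],"dr":[0,0,-0.022]},{"grip":0.7,"xyz":[0.0265,0.007,0.141],"dr":[0,0,-0.022]},{"grip":0.7,"xyz":[0.0265,0.007,0.141],"dr":[0,0,-0.022]},{"grip":0.7,"xyz":[0.0265,0.007,0.141],"dr":[0,0,-0.022]}]'
python3 -c "
from h import *
st()"
```

```text
time: 17.62
eef_pos: [0.5419, 0.3334, 0.0244]
tcp_rot: [0.732, -0.682, 0.002, -0.004]
contact_force: [0.4, -0.1, 6.5]
opening: 0.518
t 17.62 tcp [0.5419 0.3334 0.0244] F [ 0.4 -0.1  6.5] op 0.518
[[0.0706, -0.9975, 0.0081], [-0.9975, -0.0706, 0.0024], [-0.0019, -0.0082, -1.0]] [ 3.930e-01  4.360e-01  1.797e+00 -1.000e-03  9.000e-01  1.893e+00]
```

```bash
python3 -m jog '[{"grip":0.7,"xyz":[0,0,-0.04],"dr":[0,0,0]},{"grip":0.7,"xyz":[0,0,-0.08],"dr":[0,0,0]},{"grip":0.7,"xyz":[0,0,-0.12],"dr":[0,0,0]},{"grip":0.7,"xyz":[0,0,-0.16],"dr":[0,0,0]},{"grip":0.7,"xyz":[0,0,-0.2],"dr":[0,0,0]},{"grip":0.7,"xyz":[0,0,-0.24],"dr":[0,0,0]},{"grip":0.7,"xyz":[0.03,0,-0.26],"dr":[0,0,0]},{"grip":0.7,"xyz":[0.07,0.01,-0.26],"dr":[0,0,0.02]},{"grip":0.7,"xyz":[0.11,0.02,-0.26],"dr":[0,0,0.03]},{"grip":0.7,"xyz":[0.15,0.03,-0.26],"dr":[0,0,0.04]},{"grip":0.7,"xyz":[0.19,0.035,-0.26],"dr":[0,0,0.05]},{"grip":0.7,"xyz":[0.23,0.04,-0.26],"dr":[0,0,0.06]}]'
python3 -c "
from h import *
plan([.4175,-.402,.28],-93)"
```

```text
time: 18.62
eef_pos: [0.5138, 0.0985, 0.281]
tcp_rot: [0.711, -0.703, 0.001, -0.001]
contact_force: [0.5, -0.8, -2.3]
opening: 0.521
t 18.62 tcp [0.5138 0.0985 0.281 ] F [ 0.5 -0.8 -2.3] op 0.521
[[0.0112, -0.9999, 0.0025], [-0.9999, -0.0112, -0.0008], [0.0008, -0.0025, -1.0]] [-4.000e-03 -9.000e-02  1.892e+00 -1.000e-03  1.337e+00  1.555e+00]
PLAN xyz [0.4994, 0.1019, 0.0012] dr [-0.0025, -0.0008, 0.0635] rows 12.2
```

```bash
python3 -m jog '[{"grip":0.7,"xyz":[0.04,0.008,0],"dr":[0,0,0]},{"grip":0.7,"xyz":[0.08,0.016,0],"dr":[0,0,0.01]},{"grip":0.7,"xyz":[0.12,0.024,0],"dr":[0,0,0.02]},{"grip":0.7,"xyz":[0.16,0.032,0],"dr":[0,0,0.03]},{"grip":0.7,"xyz":[0.2,0.04,0],"dr":[0,0,0.04]},{"grip":0.7,"xyz":[0.24,0.048,0],"dr":[0,0,0.05]},{"grip":0.7,"xyz":[0.28,0.056,0],"dr":[0,0,0.05]},{"grip":0.7,"xyz":[0.32,0.064,0],"dr":[0,0,0.05]},{"grip":0.7,"xyz":[0.36,0.072,0],"dr":[0,0,0.05]},{"grip":0.7,"xyz":[0.4,0.08,0],"dr":[0,0,0.05]},{"grip":0.7,"xyz":[0.44,0.088,0],"dr":[0,0,0.05]},{"grip":0.7,"xyz":[0.475,0.095,0],"dr":[0,0,0.05]}]'
python3 -m jog '[{"grip":0.7,"xyz":[0.015,0,0],"dr":[0,0,0]},{"grip":0.7,"xyz":[0.015,0,0],"dr":[0,0,0]},{"grip":0.7,"xyz":[0.015,0,0],"dr":[0,0,0]}]'
python3 -c "
from h import *
plan([.4175,-.402,.026],-93)"
```

```text
time: 19.62
eef_pos: [0.4238, -0.3782, 0.2812]
tcp_rot: [-0.693, 0.721, -0.001, -0.0]
contact_force: [0.9, -0.4, -2.8]
opening: 0.523
time: 19.87
eef_pos: [0.4241, -0.391, 0.2804]
tcp_rot: [-0.693, 0.721, -0.0, 0.0]
contact_force: [0.2, -0.2, -1.8]
opening: 0.519
t 19.87 tcp [ 0.4241 -0.391   0.2804] F [ 0.2 -0.2 -1.8] op 0.519
[[-0.0406, -0.9992, 0.0008], [-0.9992, 0.0406, 0.0001], [-0.0001, -0.0008, -1.0]] [-9.210e-01  3.600e-02  1.770e+00  1.000e-03  1.335e+00  6.900e-01]
PLAN xyz [0.0113, 0.0063, 0.2544] dr [-0.0008, 0.0001, 0.0118] rows 6.1
```

```bash
python3 -m jog '[{"grip":0.7,"xyz":[0.012,0.004,0.02],"dr":[0,0,0.012]},{"grip":0.7,"xyz":[0.012,0.004,0.06],"dr":[0,0,0.012]},{"grip":0.7,"xyz":[0.012,0.004,0.1],"dr":[0,0,0.012]},{"grip":0.7,"xyz":[0.012,0.004,0.14],"dr":[0,0,0.012]},{"grip":0.7,"xyz":[0.012,0.004,0.18],"dr":[0,0,0.012]},{"grip":0.7,"xyz":[0.012,0.004,0.22],"dr":[0,0,0.012]},{"grip":0.7,"xyz":[0.012,0.004,0.245],"dr":[0,0,0.012]},{"grip":0.7,"xyz":[0.012,0.004,0.256],"dr":[0,0,0.012]},{"grip":0.7,"xyz":[0.012,0.004,0.256],"dr":[0,0,0.012]},{"grip":0.7,"xyz":[0.012,0.004,0.256],"dr":[0,0,0.012]}]'
python3 -c "
from h import *
st()"
```

```text
time: 20.7
eef_pos: [0.4214, -0.402, 0.0255]
tcp_rot: [-0.69, 0.724, -0.001, 0.0]
contact_force: [-0.2, -1.0, -2.0]
opening: 0.519
t 20.7 tcp [ 0.4214 -0.402   0.0255] F [-0.2 -1.  -2. ] op 0.519
[[-0.0491, -0.9988, 0.0017], [-0.9988, 0.0491, -0.0016], [0.0015, -0.0018, -1.0]] [-9.360e-01  3.390e-01  1.929e+00  1.000e-03  8.710e-01  6.830e-01]
```

```bash
python3 -m jog '[{"grip":0.3,"xyz":[0,0,0],"dr":[0,0,0]},{"grip":0.3,"xyz":[0,0,0],"dr":[0,0,0]},{"grip":0.3,"xyz":[0,0,0],"dr":[0,0,0]},{"grip":0.3,"xyz":[0,0,-0.04],"dr":[0,0,0]},{"grip":0.3,"xyz":[0,0,-0.08],"dr":[0,0,0]},{"grip":0.3,"xyz":[0,0,-0.12],"dr":[0,0,0]},{"grip":0.3,"xyz":[0,0,-0.16],"dr":[0,0,0]},{"grip":0.3,"xyz":[0,0,-0.2],"dr":[0,0,0]},{"grip":0.3,"xyz":[-0.03,-0.007,-0.225],"dr":[0,0,0]},{"grip":0.3,"xyz":[-0.07,-0.018,-0.235],"dr":[0,0,0]},{"grip":0.3,"xyz":[-0.11,-0.028,-0.235],"dr":[0,0,0]},{"grip":0.3,"xyz":[-0.15,-0.038,-0.235],"dr":[0,0,0]}]'
python3 -m jog '[{"grip":0.3,"xyz":[-0.04,-0.01,0],"dr":[0,0,0]},{"grip":0.3,"xyz":[-0.08,-0.02,0],"dr":[0,0,0]},{"grip":0.3,"xyz":[-0.12,-0.025,0],"dr":[0,0,0]},{"grip":0.3,"xyz":[-0.16,-0.025,0],"dr":[0,0,0]},{"grip":0.3,"xyz":[-0.2,-0.025,0],"dr":[0,0,0]},{"grip":0.3,"xyz":[-0.24,-0.025,0],"dr":[0,0,0]},{"grip":0.3,"xyz":[-0.28,-0.02,0],"dr":[0,0,0]},{"grip":0.3,"xyz":[-0.32,-0.01,0],"dr":[0,0,0]},{"grip":0.3,"xyz":[-0.36,0,0],"dr":[0,0,0]},{"grip":0.3,"xyz":[-0.4,0.02,0],"dr":[0,0,0]}]'
python3 -c "
from h import *
plan([.434,.363,.16],-91)"
```

```text
time: 21.7
eef_pos: [0.4662, -0.2542, 0.2613]
tcp_rot: [-0.688, 0.726, -0.002, 0.0]
contact_force: [0.4, -0.4, -0.3]
opening: 0.701
time: 22.53
eef_pos: [0.4672, 0.1447, 0.2594]
tcp_rot: [-0.689, 0.725, -0.001, 0.001]
contact_force: [-0.3, -0.4, -0.0]
opening: 0.698
t 22.53 tcp [0.4672 0.1447 0.2594] F [-0.3 -0.4 -0. ] op 0.698
[[-0.0514, -0.9987, 0.0023], [-0.9987, 0.0514, -0.0001], [-0.0, -0.0023, -1.0]] [ 0.093 -0.157  1.992 -0.     1.305  1.715]
PLAN xyz [-0.2163, 0.0446, 0.0993] dr [-0.0023, 0.0, -0.0339] rows 5.8
```

```bash
python3 -m jog '[{"grip":0.3,"xyz":[-0.04,0.008,0],"dr":[0,0,-0.034]},{"grip":0.3,"xyz":[-0.08,0.016,0],"dr":[0,0,-0.034]},{"grip":0.3,"xyz":[-0.12,0.024,0],"dr":[0,0,-0.034]},{"grip":0.3,"xyz":[-0.16,0.032,0],"dr":[0,0,-0.034]},{"grip":0.3,"xyz":[-0.195,0.04,0.02],"dr":[0,0,-0.034]},{"grip":0.3,"xyz":[-0.208,0.042,0.06],"dr":[0,0,-0.034]},{"grip":0.3,"xyz":[-0.208,0.042,0.09],"dr":[0,0,-0.034]},{"grip":0.3,"xyz":[-0.208,0.042,0.09],"dr":[0,0,-0.034]},{"grip":0.3,"xyz":[-0.208,0.042,0.09],"dr":[0,0,-0.034]}]'
python3 -c "
from h import *
plan([.434,.363,.02],-91)
snap('side','s9');crop('pics/s9.png',190,130,330,235,'pics/c14.png')
snap('top','t10')"
```

```text
time: 23.28
eef_pos: [0.4347, 0.352, 0.1671]
tcp_rot: [-0.701, 0.713, 0.0, -0.002]
contact_force: [-0.4, 0.5, 1.1]
opening: 0.701
t 23.28 tcp [0.4347 0.352  0.1671] F [-0.4  0.5  1.1] op 0.701
[[-0.0168, -0.9999, -0.0034], [-0.9999, 0.0168, -0.0028], [0.0028, 0.0033, -1.0]] [ 5.000e-01  9.800e-02  1.917e+00 -1.000e-03  1.131e+00  2.088e+00]
PLAN xyz [-0.0114, 0.0004, 0.1471] dr [0.0033, -0.0028, 0.0006] rows 3.5
```

View pics/c14.png

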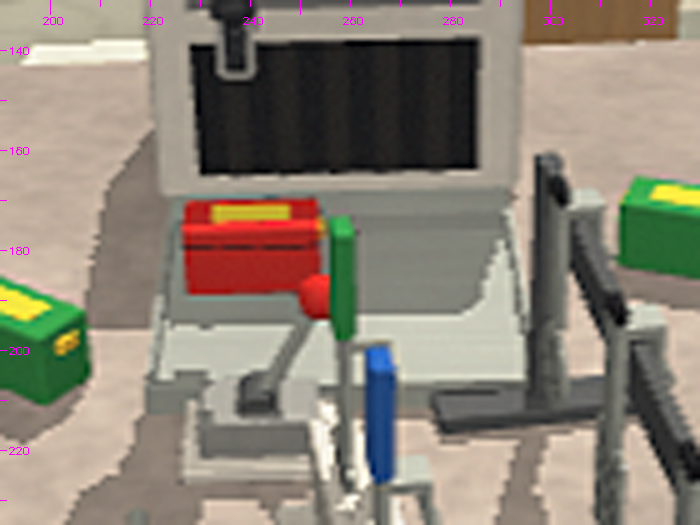

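View pics/t10.png

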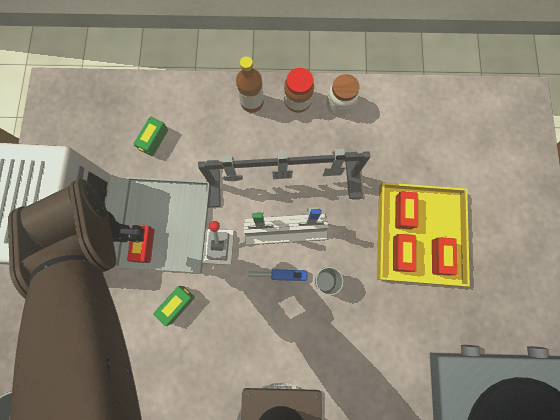

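```bash
python3 -m jog '[{"grip":0.25,"xyz":[-0.011,0,0.02],"dr":[0.003,-0.003,0]},{"grip":0.25,"xyz":[-0.011,0,0.06],"dr":[0.003,-0.003,0]},{"grip":0.25,"xyz":[-0.011,0,0.1],"dr":[0.003,-0.003,0]},{"grip":0.25,"xyz":[-0.011,0.002,0.135],"dr":[0.003,-0.003,0]},{"grip":0.25,"xyz":[-0.011,0.002,0.145],"dr":[0.003,-0.003,0]},{"grip":0.25,"xyz":[-0.011,0.002,0.145],"dr":[0.003,-0.003,0]},{"grip":0.25,"xyz":[-0.011,0.002,0.145],"dr":[0.003,-0.003,0]},{"grip":0.7,"xyz":[-0.011,0.002,0.145],"dr":[0.003,-0.003,0]},{"grip":0.7,"xyz":[-0.011,0.002,0.145],"dr":[0.003,-0.003,0]},{"grip":0.7,"xyz":[-0.011,0.002,0.145],"dr":[0.003,-0.003,0]},{"grip":0.7,"xyz":[-0.011,0.002,0.145],"dr":[0.003,-0.003,0]}]'
python3 -c "
from h import *
st()"
python3 -m jog '[{"grip":0.7,"xyz":[0,0,-0.04],"dr":[0,0,0]},{"grip":0.7,"xyz":[0,0,-0.08],"dr":[0,0,0]},{"grip":0.7,"xyz":[0,0,-0.12],"dr":[0,0,0]},{"grip":0.7,"xyz":[0,0,-0.16],"dr":[0,0,0]},{"grip":0.7,"xyz":[0,0,-0.2],"dr":[0,0,0]},{"grip":0.7,"xyz":[0,0,-0.24],"dr":[0,0,0]},{"grip":0.7,"xyz":[0.03,-0.005,-0.26],"dr":[0,0,0]},{"grip":0.7,"xyz":[0.07,-0.012,-0.26],"dr":[0,0,0.01]},{"grip":0.7,"xyz":[0.11,-0.019,-0.26],"dr":[0,0,0.02]},{"grip":0.7,"xyz":[0.15,-0.026,-0.26],"dr":[0,0,0.03]},{"grip":0.7,"xyz":[0.19,-0.033,-0.26],"dr":[0,0,0.03]},{"grip":0.7,"xyz":[0.23,-0.04,-0.26],"dr":[0,0,0.03]}]'
python3 -c "
from h import *
plan([.534,-.408,.28],-93)"
```

```text
time: 24.3
eef_pos: [0.4372, 0.365, 0.0277]
tcp_rot: [-0.701, 0.713, -0.001, 0.006]
contact_force: [-0.7, 0.4, 6.7]
opening: 0.514
t 24.3 tcp [0.4372 0.365  0.0277] F [-0.7  0.4  6.7] op 0.514
[[-0.0174, -0.9998, 0.0102], [-0.9998, 0.0175, 0.0061], [-0.0063, -0.0101, -0.9999]] [0.517 0.307 1.966 0.    0.856 2.105]
time: 25.3
eef_pos: [0.469, 0.1305, 0.2843]
tcp_rot: [-0.69, 0.723, -0.001, 0.003]
contact_force: [0.8, 0.3, -2.3]
opening: 0.522
t 25.3 tcp [0.469  0.1305 0.2843] F [ 0.8  0.3 -2.3] op 0.522
[[-0.0465, -0.9989, 0.0055], [-0.9989, 0.0465, 0.0024], [-0.0026, -0.0054, -1.0]] [ 0.061 -0.182  1.968  0.002  1.35   1.678]
PLAN xyz [0.5349, -0.09, 0.0033] dr [-0.0054, 0.0027, 0.0059] rows 13.0
```

```bash
python3 -m jog '[{"grip":0.7,"xyz":[0.04,-0.007,0],"dr":[0,0,0]},{"grip":0.7,"xyz":[0.08,-0.014,0],"dr":[0,0,0]},{"grip":0.7,"xyz":[0.12,-0.021,0],"dr":[0,0,0]},{"grip":0.7,"xyz":[0.16,-0.028,0],"dr":[0,0,0]},{"grip":0.7,"xyz":[0.2,-0.035,0],"dr":[0,0,0]},{"grip":0.7,"xyz":[0.24,-0.042,0],"dr":[0,0,0]},{"grip":0.7,"xyz":[0.28,-0.049,0],"dr":[0,0,0]},{"grip":0.7,"xyz":[0.32,-0.056,0],"dr":[0,0,0]},{"grip":0.7,"xyz":[0.36,-0.063,0],"dr":[0,0,0]},{"grip":0.7,"xyz":[0.4,-0.07,0],"dr":[0,0,0]},{"grip":0.7,"xyz":[0.44,-0.077,0],"dr":[0,0,0]},{"grip":0.7,"xyz":[0.48,-0.084,0],"dr":[0,0,0]}]'
python3 -m jog '[{"grip":0.7,"xyz":[0.035,-0.005,0],"dr":[0,0,0.005]},{"grip":0.7,"xyz":[0.045,-0.005,0],"dr":[0,0,0.005]},{"grip":0.7,"xyz":[0.045,-0.005,0],"dr":[0,0,0.005]},{"grip":0.7,"xyz":[0.045,-0.005,0],"dr":[0,0,0.005]}]'
python3 -c "
from h import *
plan([.537,-.408,.029],-93)"
```

```text
time: 26.3
eef_pos: [0.5303, -0.3532, 0.2831]
tcp_rot: [-0.69, 0.724, -0.001, 0.002]
contact_force: [1.2, 0.1, -1.3]
opening: 0.518
time: 26.63
eef_pos: [0.5332, -0.396, 0.2823]
tcp_rot: [-0.688, 0.726, 0.0, 0.002]
contact_force: [-0.2, 0.4, -1.5]
opening: 0.518
t 26.63 tcp [ 0.5332 -0.396   0.2823] F [-0.2  0.4 -1.5] op 0.518
[[-0.0529, -0.9986, 0.0034], [-0.9986, 0.0529, 0.0036], [-0.0038, -0.0032, -1.0]] [-0.793  0.23   1.552  0.005  1.36   0.829]
PLAN xyz [0.0127, -0.0036, 0.2532] dr [-0.0032, 0.0038, -0.0006] rows 6.1
```

```bash
python3 -m jog '[{"grip":0.7,"xyz":[0.012,-0.004,0.02],"dr":[-0.003,0.004,0]},{"grip":0.7,"xyz":[0.012,-0.004,0.06],"dr":[-0.003,0.004,0]},{"grip":0.7,"xyz":[0.012,-0.004,0.1],"dr":[-0.003,0.004,0]},{"grip":0.7,"xyz":[0.012,-0.004,0.14],"dr":[-0.003,0.004,0]},{"grip":0.7,"xyz":[0.012,-0.004,0.18],"dr":[-0.003,0.004,0]},{"grip":0.7,"xyz":[0.012,-0.004,0.22],"dr":[-0.003,0.004,0]},{"grip":0.7,"xyz":[0.012,-0.004,0.245],"dr":[-0.003,0.004,0]},{"grip":0.7,"xyz":[0.012,-0.004,0.254],"dr":[-0.003,0.004,0]},{"grip":0.7,"xyz":[0.012,-0.004,0.254],"dr":[-0.003,0.004,0]},{"grip":0.7,"xyz":[0.012,-0.004,0.254],"dr":[-0.003,0.004,0]}]'
python3 -c "
from h import *
st()"
```

```text
time: 27.47
eef_pos: [0.5387, -0.4063, 0.0295]
tcp_rot: [-0.689, 0.725, -0.001, -0.0]
contact_force: [0.1, 0.4, -1.5]
opening: 0.521
t 27.47 tcp [ 0.5387 -0.4063  0.0295] F [ 0.1  0.4 -1.5] op 0.521
[[-0.0502, -0.9987, 0.0014], [-0.9987, 0.0502, -0.0019], [0.0018, -0.0014, -1.0]] [-0.796  0.502  1.69  -0.     0.947  0.825]
```

```bash
python3 -m jog '[{"grip":0.7,"xyz":[0,0,0.002],"dr":[0,0,0]},{"grip":0.3,"xyz":[0,0,0.002],"dr":[0,0,0]},{"grip":0.3,"xyz":[0,0,0.002],"dr":[0,0,0]},{"grip":0.3,"xyz":[0,0,0.002],"dr":[0,0,0]},{"grip":0.3,"xyz":[0,0,-0.04],"dr":[0,0,0]},{"grip":0.3,"xyz":[0,0,-0.08],"dr":[0,0,0]},{"grip":0.3,"xyz":[0,0,-0.12],"dr":[0,0,0]},{"grip":0.3,"xyz":[0,0,-0.16],"dr":[0,0,0]},{"grip":0.4,"xyz":[0,0,-0.2],"dr":[0,0,0]},{"grip":0.4,"xyz":[0,0,-0.24],"dr":[0,0,0]},{"grip":0.5,"xyz":[0,0,-0.25],"dr":[0,0,0]},{"grip":0.5,"xyz":[0,0,-0.25],"dr":[0,0,0]}]'
python3 -c "
from h import *
snap('top','t11');snap('side','s11')
crop('pics/t11.png',240,190,340,260,'pics/c15.png')
crop('pics/s11.png',235,165,305,285,'pics/c16.png')
crop('pics/t11.png',190,145,380,210,'pics/c17.png')"
```

```text
time: 28.47
eef_pos: [0.5392, -0.4093, 0.2848]
tcp_rot: [-0.688, 0.725, -0.006, -0.0]
contact_force: [0.2, -0.2, 0.4]
opening: 0.508
```

View pics/c15.png

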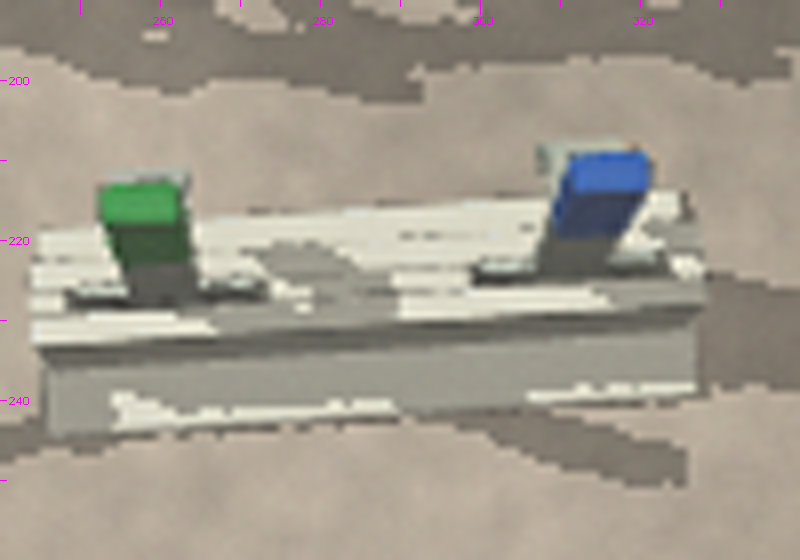

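View pics/c16.png

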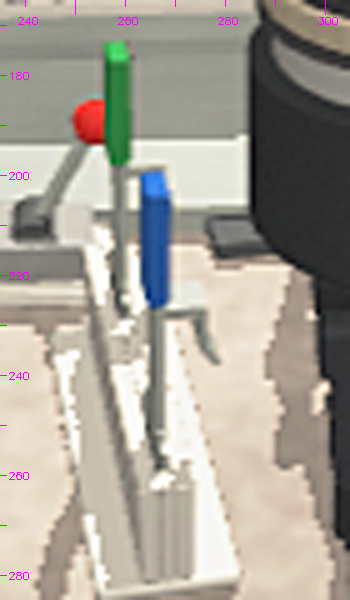

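View pics/c17.png

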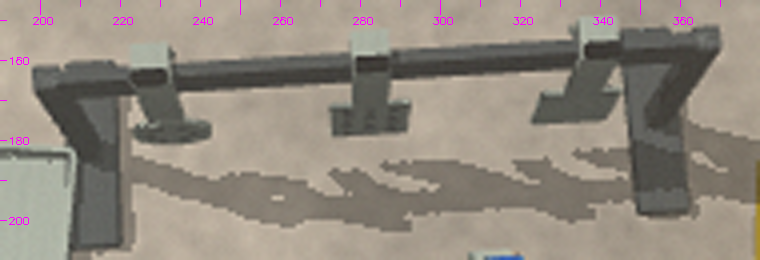

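View pics/t11.png

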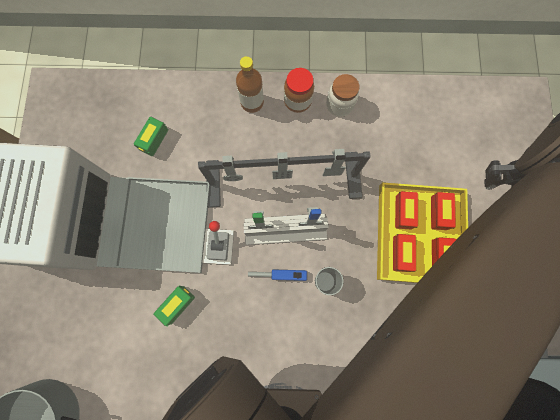

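```bash
python3 -c "
from h import *
for n,u,v in [('gtop',257.6,215.2),('btop',316.1,211.5)]: print(n,ray('top',u,v,.206).round(4))
print('gnear top,bot',ray('top',257.7,217.7,.206).round(4),ray('top',259,222.7,.144).round(4))
print('bnear',ray('top',315,214,.206).round(4),ray('top',313,219.8,.144).round(4))
# side view: grip end face(-y): top mid and bottom mid
print('side g top/bot', ray('side',258.6,174.5,.206).round(4),ray('side',259.3,197,.144).round(4))
print('side b top/bot', ray('side',266,201,.206).round(4),ray('side',267,225.5,.144).round(4))
P=[ray('top',*q,.066)[:2] for q in [(244,233),(327.5,227.5)]];print('stand front',P,np.degrees(np.arctan2(-(P[0]-P[1])[0],(P[0]-P[1])[1])))
# grip top width dir blue
for a,b in [((252.6,213.2),(262.7,212.7)),((311.8,209),(320.6,209)),((311.2,214),(319.8,214.2)),((253.3,217.8),(263.2,217.5))]:
  p=ray('top',*a,.206)-ray('top',*b,.206);print(np.linalg.norm(p),np.degrees(np.arctan2(-p[0],p[1])))
# rail
L=[ray('top',*q,.17) for q in [(200,162),(200.5,165.5),(368,152),(369,156.5)]];print(np.array(L).round(4))
"
```

```text
gtop [0.4833 0.0587 0.206 ]
btop [ 0.494 -0.065  0.206]
gnear top,bot [0.4779 0.0583 0.206 ] [0.4775 0.0586 0.144 ]
bnear [ 0.4886 -0.0627  0.206 ] [ 0.4869 -0.0639  0.144 ]
side g top/bot [0.4873 0.0602 0.206 ] [0.4873 0.0556 0.144 ]
side b top/bot [ 0.4974 -0.0644  0.206 ] [ 0.4983 -0.0705  0.144 ]
stand front [array([0.46375582, 0.09909833]), array([ 0.48206438, -0.10670042])] 5.083843621385022
0.021415214505347176 4.156706324623466
0.018656247949429234 1.2674289000615193
0.018177238417495245 -0.08519611026542312
0.020924206549693482 3.0370118192988307
[[ 0.6103  0.1964  0.17  ]
 [ 0.602   0.1947  0.17  ]
 [ 0.6425 -0.1869  0.17  ]
 [ 0.6318 -0.1889  0.17  ]]
```

```bash
python3 -c "
from h import *
plan([.485,.059,.28],4.7)"
```

```text
t 28.57 tcp [ 0.5373 -0.4074  0.2772] F [-0.7  1.   0.1] op 0.5
[[-0.0523, -0.9986, -0.0003], [-0.9986, 0.0523, -0.0007], [0.0007, 0.0003, -1.0]] [-7.990e-01  2.550e-01  1.531e+00 -1.000e-03  1.355e+00  8.250e-01]
PLAN xyz [-0.4631, 0.0767, -0.0031] dr [-0.0003, -0.0008, 1.4364] rows 11.5
```

```bash
python3 -m jog '[{"grip":0.5,"xyz":[-0.04,0.006,0],"dr":[0,0,-0.12]},{"grip":0.5,"xyz":[-0.08,0.013,0],"dr":[0,0,-0.24]},{"grip":0.5,"xyz":[-0.12,0.02,0],"dr":[0,0,-0.36]},{"grip":0.5,"xyz":[-0.16,0.026,0],"dr":[0,0,-0.48]},{"grip":0.5,"xyz":[-0.2,0.033,0],"dr":[0,0,-0.6]},{"grip":0.5,"xyz":[-0.24,0.04,0],"dr":[0,0,-0.72]},{"grip":0.5,"xyz":[-0.28,0.046,0],"dr":[0,0,-0.84]},{"grip":0.5,"xyz":[-0.32,0.053,0],"dr":[0,0,-0.96]},{"grip":0.5,"xyz":[-0.36,0.06,0],"dr":[0,0,-1.08]},{"grip":0.5,"xyz":[-0.4,0.067,0],"dr":[0,0,-1.2]},{"grip":0.5,"xyz":[-0.44,0.073,0],"dr":[0,0,-1.32]},{"grip":0.5,"xyz":[-0.463,0.077,0],"dr":[0,0,-1.44]}]'
python3 -m jog '[{"grip":0.5,"xyz":[0,0,0],"dr":[0,0,-0.12]},{"grip":0.5,"xyz":[0,0,0],"dr":[0,0,-0.24]},{"grip":0.5,"xyz":[0,0,0],"dr":[0,0,-0.264]},{"grip":0.5,"xyz":[0,0,0],"dr":[0,0,-0.264]},{"grip":0.5,"xyz":[0,0,0],"dr":[0,0,-0.264]}]'
python3 -c "
from h import *
plan([.485,.059,.155],4.7)"
```

```text
time: 29.57
eef_pos: [0.4824, 0.0621, 0.2736]
tcp_rot: [0.996, -0.087, -0.003, 0.0]
contact_force: [0.0, -0.2, 0.1]
opening: 0.506
time: 29.98
eef_pos: [0.4843, 0.0585, 0.2755]
tcp_rot: [0.999, 0.039, -0.002, 0.001]
contact_force: [0.4, -0.4, -0.5]
opening: 0.499
t 29.98 tcp [0.4843 0.0585 0.2755] F [ 0.4 -0.4 -0.5] op 0.499
[[0.997, 0.078, -0.0031], [0.0779, -0.997, -0.0011], [-0.0032, 0.0009, -1.0]] [-8.700e-02 -1.680e-01  1.972e+00 -1.000e-03  1.341e+00 -1.650e-01]
PLAN xyz [0.0012, -0.0005, 0.1205] dr [0.0009, 0.0032, -0.004] rows 2.9
```

```bash
python3 -m jog '[{"grip":0.5,"xyz":[0.001,0,0.03],"dr":[0.001,0.003,-0.004]},{"grip":0.5,"xyz":[0.001,0,0.07],"dr":[0.001,0.003,-0.004]},{"grip":0.5,"xyz":[0.001,0,0.1],"dr":[0.001,0.003,-0.004]},{"grip":0.5,"xyz":[0.001,0,0.119],"dr":[0.001,0.003,-0.004]},{"grip":0.5,"xyz":[0.001,0,0.119],"dr":[0.001,0.003,-0.004]},{"grip":0.5,"xyz":[0.001,0,0.119],"dr":[0.001,0.003,-0.004]}]' 30
python3 -c "
from h import *
plan([.485,.059,.155],4.7)
snap('side','s12');crop('pics/s12.png',220,140,320,220,'pics/c18.png')"
```

```text
time: 30.48
eef_pos: [0.4851, 0.0583, 0.1572]
tcp_rot: [0.999, 0.041, -0.0, -0.0]
contact_force: [0.2, 0.4, 0.1]
opening: 0.502
t 30.48 tcp [0.4851 0.0583 0.1572] F [0.2 0.4 0.1] op 0.502
[[0.9966, 0.0828, -0.0002], [0.0828, -0.9966, 0.0002], [-0.0002, -0.0002, -1.0]] [-0.088 -0.054  2.092  0.     1.104 -0.171]
PLAN xyz [-0.0001, -0.0007, 0.0022] dr [-0.0002, 0.0002, 0.0009] rows 0.1
```

View pics/c18.png

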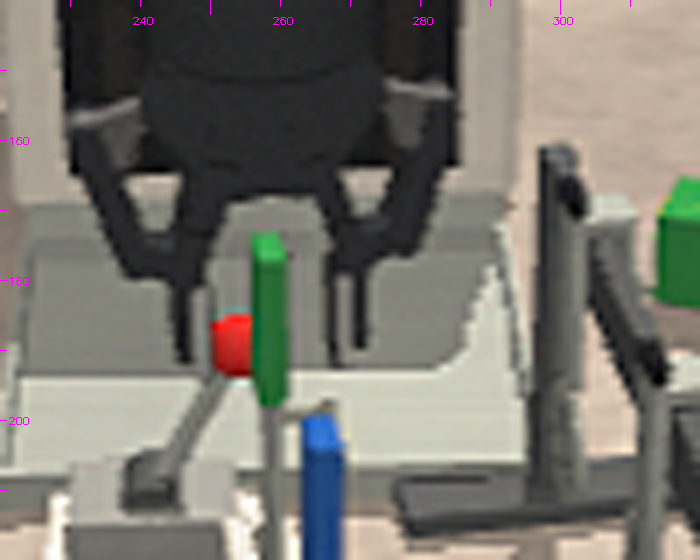

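```bash
python3 -m jog '[{"grip":0.7,"xyz":[0,-0.0007,0.001],"dr":[0,0,0]},{"grip":0.85,"xyz":[0,-0.0007,0.001],"dr":[0,0,0]},{"grip":1.0,"xyz":[0,-0.0007,0.001],"dr":[0,0,0]},{"grip":1.0,"xyz":[0,-0.0007,0.001],"dr":[0,0,0]},{"grip":1.0,"xyz":[0,-0.0007,0.001],"dr":[0,0,0]},{"grip":1.0,"xyz":[0,-0.0007,0.001],"dr":[0,0,0]},{"grip":1.0,"xyz":[0,-0.0007,0.001],"dr":[0,0,0]}]' 40
python3 -c "
from h import *
st()"
python3 -m jog '[{"grip":1.0,"xyz":[0,0,-0.02],"dr":[0,0,0]},{"grip":1.0,"xyz":[0,0,-0.04],"dr":[0,0,0]},{"grip":1.0,"xyz":[0,0,-0.06],"dr":[0,0,0]},{"grip":1.0,"xyz":[0,0,-0.08],"dr":[0,0,0]},{"grip":1.0,"xyz":[0,0,-0.085],"dr":[0,0,0]},{"grip":1.0,"xyz":[0,0,-0.085],"dr":[0,0,0]},{"grip":1.0,"xyz":[0,0,-0.085],"dr":[0,0,0]}]' 60
python3 -c "
from h import *
st();snap('side','s13');crop('pics/s13.png',220,120,345,260,'pics/c19.png');snap('top','t13');crop('pics/t13.png',220,140,320,230,'pics/c20.png')"
```

```text
time: 31.12
eef_pos: [0.4852, 0.0591, 0.1595]
tcp_rot: [0.999, 0.043, 0.0, 0.001]
contact_force: [-4.5, 0.5, 6.3]
opening: 0.133
t 31.12 tcp [0.4852 0.0591 0.1595] F [-4.5  0.5  6.3] op 0.133
[[0.9963, 0.0855, 0.0002], [0.0855, -0.9963, -0.0012], [0.0001, 0.0012, -1.0]] [-8.600e-02 -5.600e-02  2.089e+00 -1.000e-03  1.108e+00 -1.710e-01]
time: 31.7
eef_pos: [0.4854, 0.0594, 0.2421]
tcp_rot: [0.999, 0.042, 0.002, 0.0]
contact_force: [-0.4, -0.2, -2.1]
opening: 0.131
t 31.7 tcp [0.4854 0.0594 0.2421] F [-0.4 -0.2 -2.1] op 0.131
[[0.9964, 0.0848, 0.0032], [0.0848, -0.9964, -0.0002], [0.0031, 0.0004, -1.0]] [-0.086 -0.144  2.012  0.     1.27  -0.171]
```

View pics/c19.png

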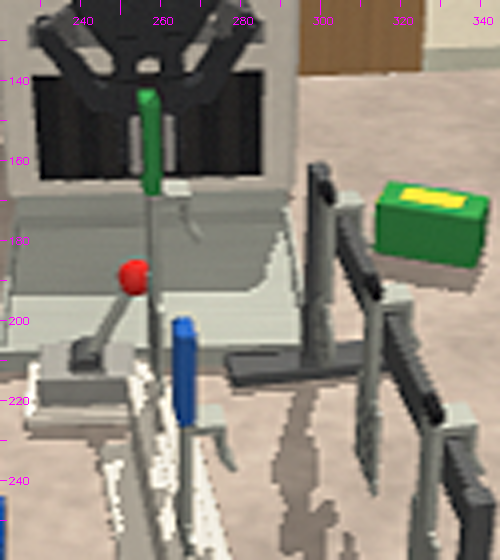

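View pics/c20.png

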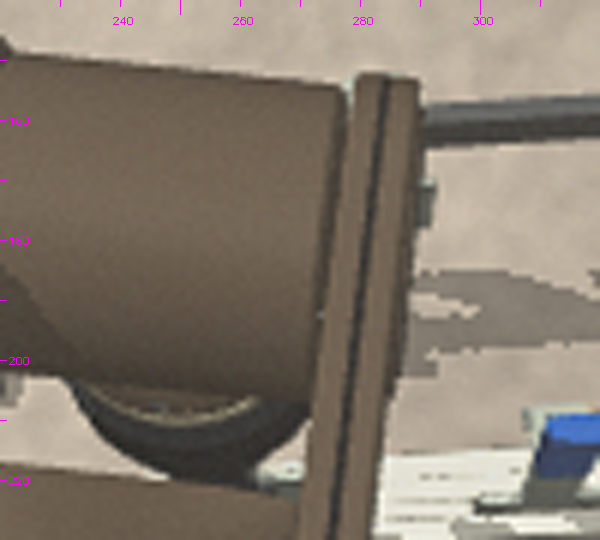

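```bash
python3 -c "
from h import *
# grip near end face y = .0594-.011; bottom center
for z in (.2265,.2885):
  print(z,proj('side',[.4854,.0594-.011,z]), proj('side',[.4854,.0594,z]))
o=np.array([.4854,.0594,.2205])+.0115*np.array([.9964,.0848,0])
print('origin',o,proj('side',o),'tine bottom',proj('side',o+.0105*np.array([.9964,.0848,0])+[0,0,-.028]))
print('bar end', proj('side',[.6381,-.1908+.0015,.17]))
"
```

```text
0.2265 [257.81672181 169.31382099] [257.59728213 167.22193497]
0.2885 [257.10081652 145.50775618] [256.88038477 143.56987752]
origin [0.4968586 0.0603752 0.2205   ] [262.334538   169.04271996] tine bottom [266.75383772 178.76107341]
bar end [339.74332602 245.39869071]
```

```bash
python3 -c "
from h import *
crop('pics/s13.png',290,155,350,255,'pics/c21.png',6)"
```

```text
(no output)
```

View pics/c21.png

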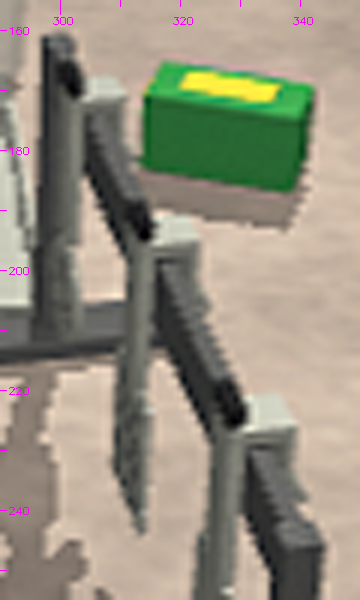

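```bash
python3 -c "
from h import *
n=ray('side',340.4,245.6,.17);f=ray('side',299.6,161.3,.17);print(n,f,n-f,np.linalg.norm(n-f))
m=(n+f)/2;print(m,np.degrees(np.arctan2((n-f)[0],-(n-f)[1])))
# bar top-left edge points
L=np.array([ray('side',*q,.17) for q in [(304.5,176),(311.5,190),(317,199.5),(326,217),(331,229)]]);print(L.round(4))
"
```

```text
[ 0.63927867 -0.19006223  0.17      ] [0.60829113 0.19497329 0.17      ] [ 0.03098755 -0.38503552  0.        ] 0.38628044007180645
[0.6237849  0.00245553 0.17      ] 4.601230809539843
[[ 0.6095  0.1082  0.17  ]
 [ 0.6163  0.0347  0.17  ]
 [ 0.6223 -0.0108  0.17  ]
 [ 0.6297 -0.086   0.17  ]
 [ 0.6317 -0.132   0.17  ]]
```

```bash
python3 -c "
from h import *
plan([.607,.0651,.242],4.6)"
python3 -m jog '[{"grip":1.0,"xyz":[0.03,0.001,0],"dr":[0,0,0]},{"grip":1.0,"xyz":[0.06,0.002,0],"dr":[0,0,0]},{"grip":1.0,"xyz":[0.09,0.003,0],"dr":[0,0,0]},{"grip":1.0,"xyz":[0.11,0.004,0],"dr":[0,0.003,0.004]},{"grip":1.0,"xyz":[0.121,0.005,0],"dr":[0,0.003,0.004]},{"grip":1.0,"xyz":[0.121,0.005,0],"dr":[0,0.003,0.004]},{"grip":1.0,"xyz":[0.121,0.005,0],"dr":[0,0.003,0.004]}]'
python3 -c "
from h import *
plan([.607,.0651,.242],4.6)
snap('side','s14');crop('pics/s14.png',270,120,370,240,'pics/c22.png')"
```

```text
t 31.8 tcp [0.4847 0.0594 0.2407] F [-0.3 -1.  -2.2] op 0.133
[[0.9964, 0.0849, 0.0003], [0.0849, -0.9964, 0.0001], [0.0003, -0.0, -1.0]] [-0.086 -0.143  2.014  0.     1.271 -0.171]
PLAN xyz [0.1223, 0.0047, -0.0012] dr [-0.0001, -0.0003, 0.0047] rows 2.9
time: 32.38
eef_pos: [0.606, 0.0646, 0.2408]
tcp_rot: [0.999, 0.04, 0.001, -0.0]
contact_force: [-0.5, -0.6, -1.9]
opening: 0.131
t 32.38 tcp [0.606  0.0646 0.2408] F [-0.5 -0.6 -1.9] op 0.131
[[0.9967, 0.0808, 0.0023], [0.0808, -0.9967, 0.0003], [0.0023, -0.0001, -1.0]] [-0.06   0.135  1.736  0.     1.268 -0.141]
PLAN xyz [0.0011, -0.0004, -0.0012] dr [-0.0001, -0.0023, 0.0006] rows 0.0
```

View pics/c22.png

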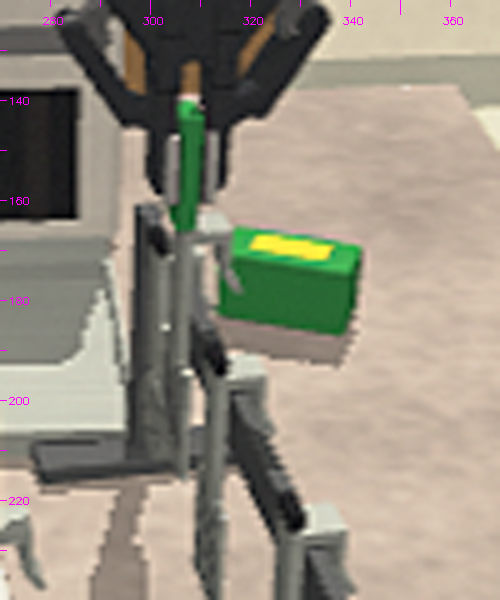

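```bash
python3 -m jog '[{"grip":1.0,"xyz":[0.001,-0.0004,0.012],"dr":[0,-0.002,0]},{"grip":1.0,"xyz":[0.001,-0.0004,0.024],"dr":[0,-0.002,0]},{"grip":1.0,"xyz":[0.001,-0.0004,0.034],"dr":[0,-0.002,0]},{"grip":1.0,"xyz":[0.001,-0.0004,0.034],"dr":[0,-0.002,0]},{"grip":1.0,"xyz":[0.001,-0.0004,0.034],"dr":[0,-0.002,0]}]'
python3 -c "
from h import *
plan([.607,.0651,.1925],4.6)
snap('side','s15');crop('pics/s15.png',280,140,350,220,'pics/c23.png')"
```

```text
time: 32.85
eef_pos: [0.6066, 0.0651, 0.207]
tcp_rot: [0.999, 0.04, 0.0, -0.0]
contact_force: [-0.2, -0.7, -1.4]
opening: 0.132
t 32.85 tcp [0.6066 0.0651 0.207 ] F [-0.2 -0.7 -1.4] op 0.132
[[0.9967, 0.0809, 0.0009], [0.0809, -0.9967, 0.0001], [0.0009, -0.0, -1.0]] [-0.059  0.165  1.765  0.     1.21  -0.14 ]
PLAN xyz [0.0004, 0.0001, 0.0145] dr [-0.0, -0.0009, 0.0007] rows 0.3
```

View pics/c23.png

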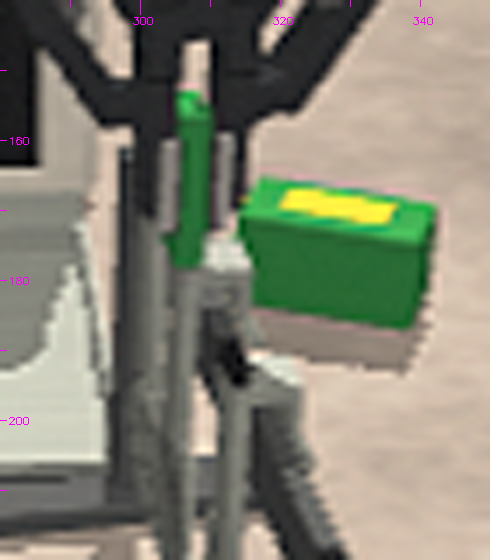

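```bash
python3 -m jog '[{"grip":1.0,"xyz":[0.0004,0,0.006],"dr":[0,0,0]},{"grip":1.0,"xyz":[0.0004,0,0.012],"dr":[0,0,0]},{"grip":1.0,"xyz":[0.0004,0,0.0145],"dr":[0,0,0]},{"grip":1.0,"xyz":[0.0004,0,0.0145],"dr":[0,0,0]}]'
python3 -c "
from h import *
st()
snap('side','s16');crop('pics/s16.png',280,140,350,220,'pics/c24.png')"
```

```text
time: 33.23
eef_pos: [0.6077, 0.0652, 0.1933]
tcp_rot: [0.999, 0.04, 0.001, 0.0]
contact_force: [1.0, 0.2, -1.9]
opening: 0.132
t 33.23 tcp [0.6077 0.0652 0.1933] F [ 1.   0.2 -1.9] op 0.132
[[0.9967, 0.0808, 0.0024], [0.0808, -0.9967, 0.0], [0.0024, 0.0002, -1.0]] [-0.059  0.18   1.775  0.     1.184 -0.14 ]
```

View pics/c24.png

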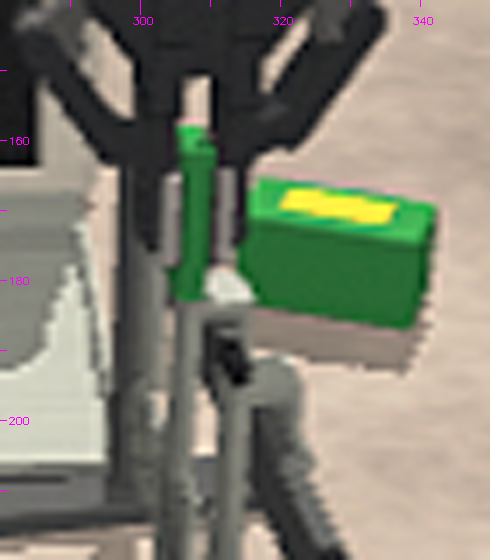

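Not seated yet (no upward force); 2–4 mm more, then open.

```bash
python3 -m jog '[{"grip":1.0,"xyz":[0,0,0.0015],"dr":[0,0,0]},{"grip":1.0,"xyz":[0,0,0.003],"dr":[0,0,0]},{"grip":1.0,"xyz":[0,0,0.003],"dr":[0,0,0]}]'

```

```text
time: 33.53
eef_pos: [0.6085, 0.0651, 0.1917]
tcp_rot: [0.999, 0.04, 0.003, 0.0]
contact_force: [0.3, 0.2, -1.8]
opening: 0.132
```

```bash
python3 -m jog '[{"grip":1.0,"xyz":[-0.0015,0,0.0015],"dr":[0,-0.003,0]},{"grip":1.0,"xyz":[-0.0015,0,0.0025],"dr":[0,-0.003,0]},{"grip":1.0,"xyz":[-0.0015,0,0.0025],"dr":[0,-0.003,0]}]'

```

```text
time: 33.78
eef_pos: [0.6084, 0.0651, 0.1916]
tcp_rot: [0.999, 0.04, 0.003, 0.0]
contact_force: [1.0, -0.5, 4.5]
opening: 0.132
```

```bash
python3 -m jog '[{"grip":0.8,"xyz":[0,0,0],"dr":[0,0,0]},{"grip":0.7,"xyz":[0,0,0],"dr":[0,0,0]},{"grip":0.6,"xyz":[0,0,0],"dr":[0,0,0]},{"grip":0.5,"xyz":[0,0,0],"dr":[0,0,0]},{"grip":0.5,"xyz":[0,0,0],"dr":[0,0,0]},{"grip":0.5,"xyz":[0,0,-0.02],"dr":[0,0,0]},{"grip":0.5,"xyz":[0,0,-0.04],"dr":[0,0,0]},{"grip":0.5,"xyz":[0,0,-0.07],"dr":[0,0,0]},{"grip":0.5,"xyz":[0,0,-0.09],"dr":[0,0,0]},{"grip":0.5,"xyz":[0,0,-0.09],"dr":[0,0,0]}]'
python3 -c "
from h import *
plan([.4955,-.065,.28],4.6)
snap('side','s17');crop('pics/s17.png',240,120,360,260,'pics/c25.png')"
```

```text
time: 34.62
eef_pos: [0.6091, 0.0649, 0.2851]
tcp_rot: [0.999, 0.041, 0.006, 0.001]
contact_force: [0.2, 1.1, 0.9]
opening: 0.501
t 34.62 tcp [0.6091 0.0649 0.2851] F [0.2 1.1 0.9] op 0.501
[[0.9967, 0.0809, 0.0114], [0.081, -0.9967, -0.001], [0.0113, 0.0019, -0.9999]] [-0.059  0.107  1.686 -0.     1.337 -0.14 ]
PLAN xyz [-0.1238, 0.1203, 0.004] dr [0.0019, -0.0113, 0.0008] rows 4.1
```

View pics/c25.png

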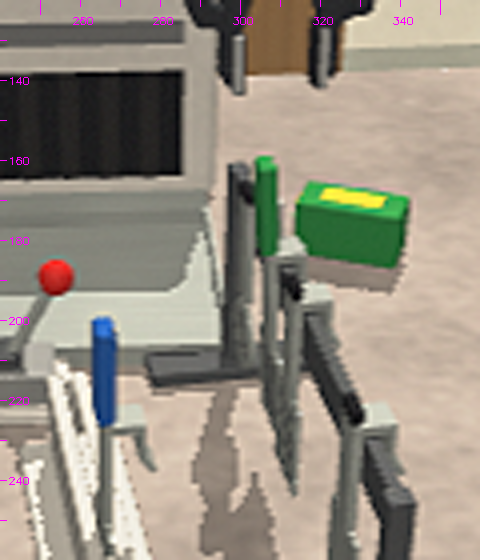

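```bash
python3 -m jog '[{"grip":0.5,"xyz":[-0.03,0.029,0],"dr":[0,-0.006,0]},{"grip":0.5,"xyz":[-0.06,0.058,0],"dr":[0,-0.006,0]},{"grip":0.5,"xyz":[-0.09,0.088,0],"dr":[0,-0.006,0]},{"grip":0.5,"xyz":[-0.115,0.112,0],"dr":[0,-0.006,0]},{"grip":0.5,"xyz":[-0.122,0.12,0],"dr":[0,-0.006,0]},{"grip":0.5,"xyz":[-0.122,0.12,0],"dr":[0,-0.006,0]},{"grip":0.5,"xyz":[-0.122,0.12,0],"dr":[0,-0.006,0]}]'
python3 -c "
from h import *
plan([.4965,-.065,.157],4.6)"
```

```text
time: 35.25
eef_pos: [0.4945, -0.0644, 0.2776]
tcp_rot: [0.999, 0.04, -0.003, -0.0]
contact_force: [0.4, -0.1, 0.6]
opening: 0.507
t 35.25 tcp [ 0.4945 -0.0644  0.2776] F [ 0.4 -0.1  0.6] op 0.507
[[0.9968, 0.0795, -0.0058], [0.0795, -0.9968, 0.0003], [-0.0058, -0.0008, -1.0]] [-0.332 -0.142  1.945 -0.002  1.344 -0.412]
PLAN xyz [0.0027, 0.0008, 0.1206] dr [-0.0008, 0.0058, -0.0007] rows 2.9
```

```bash
python3 -m jog '[{"grip":0.5,"xyz":[0.002,0.0008,0.03],"dr":[0,0.005,0]},{"grip":0.5,"xyz":[0.002,0.0008,0.07],"dr":[0,0.005,0]},{"grip":0.5,"xyz":[0.002,0.0008,0.1],"dr":[0,0.005,0]},{"grip":0.5,"xyz":[0.002,0.0008,0.119],"dr":[0,0.005,0]},{"grip":0.5,"xyz":[0.002,0.0008,0.119],"dr":[0,0.005,0]},{"grip":0.5,"xyz":[0.002,0.0008,0.119],"dr":[0,0.005,0]}]' 40
python3 -c "
from h import *
plan([.4965,-.065,.158],4.6)
snap('side','s18');crop('pics/s18.png',220,160,320,240,'pics/c26.png')"
```

```text
time: 35.75
eef_pos: [0.4962, -0.0639, 0.1584]
tcp_rot: [0.999, 0.041, -0.001, -0.001]
contact_force: [0.2, -0.1, 0.7]
opening: 0.498
t 35.75 tcp [ 0.4962 -0.0639  0.1584] F [ 0.2 -0.1  0.7] op 0.498
[[0.9966, 0.0825, -0.0028], [0.0825, -0.9966, 0.001], [-0.0028, -0.0013, -1.0]] [-0.331 -0.026  2.063  0.     1.108 -0.414]
PLAN xyz [0.0002, 0.0011, 0.0004] dr [-0.0013, 0.0028, 0.0023] rows 0.0
```

View pics/c26.png

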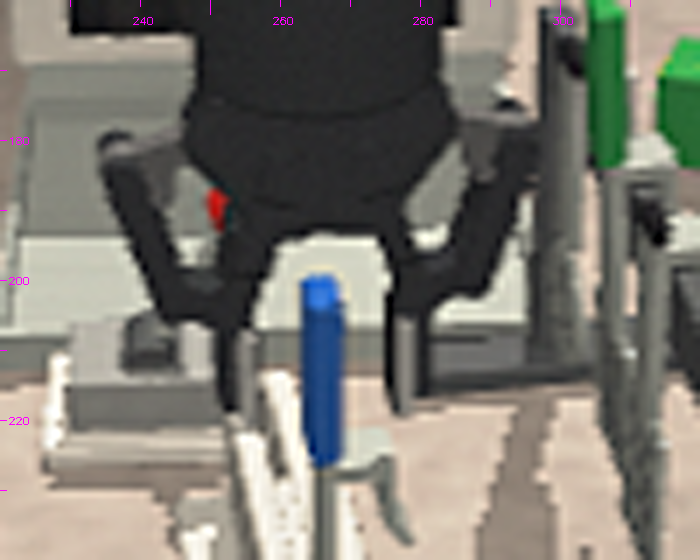

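```bash
python3 -m jog '[{"grip":0.7,"xyz":[0,0.001,0.001],"dr":[0,0.003,0]},{"grip":0.85,"xyz":[0,0.001,0.001],"dr":[0,0.003,0]},{"grip":1.0,"xyz":[0,0.001,0.001],"dr":[0,0.003,0]},{"grip":1.0,"xyz":[0,0.001,0.001],"dr":[0,0.003,0]},{"grip":1.0,"xyz":[0,0.001,0.001],"dr":[0,0.003,0]},{"grip":1.0,"xyz":[0,0.001,0.001],"dr":[0,0.003,0]},{"grip":1.0,"xyz":[0,0.001,0.001],"dr":[0,0.003,0]}]' 40
python3 -c "
from h import *
st()"
python3 -m jog '[{"grip":1.0,"xyz":[0,0,-0.02],"dr":[0,0,0]},{"grip":1.0,"xyz":[0,0,-0.04],"dr":[0,0,0]},{"grip":1.0,"xyz":[0,0,-0.06],"dr":[0,0,0]},{"grip":1.0,"xyz":[0,0,-0.08],"dr":[0,0,0]},{"grip":1.0,"xyz":[0,0,-0.085],"dr":[0,0,0]},{"grip":1.0,"xyz":[0,0,-0.085],"dr":[0,0,0]},{"grip":1.0,"xyz":[0,0,-0.085],"dr":[0,0,0]}]' 60
python3 -c "
from h import *
st();snap('side','s19');crop('pics/s19.png',220,120,345,260,'pics/c27.png')
plan([.6289-.0115,-.0583-.0009,.242],4.6)"
```

```text
time: 36.38
eef_pos: [0.4959, -0.0666, 0.1607]
tcp_rot: [0.999, 0.041, 0.001, 0.001]
contact_force: [-3.3, 0.2, 5.0]
opening: 0.133
t 36.38 tcp [ 0.4959 -0.0666  0.1607] F [-3.3  0.2  5. ] op 0.133
[[0.9967, 0.0816, 0.0012], [0.0816, -0.9967, -0.0012], [0.0011, 0.0013, -1.0]] [-3.360e-01 -3.100e-02  2.063e+00 -1.000e-03  1.108e+00 -4.170e-01]
time: 36.97
eef_pos: [0.4958, -0.0661, 0.2433]
tcp_rot: [0.999, 0.04, 0.002, 0.0]
contact_force: [-0.7, 1.0, -2.2]
opening: 0.134
t 36.97 tcp [ 0.4958 -0.0661  0.2433] F [-0.7  1.  -2.2] op 0.134
[[0.9967, 0.0808, 0.003], [0.0808, -0.9967, -0.0001], [0.003, 0.0003, -1.0]] [-3.360e-01 -1.180e-01  1.986e+00  1.000e-03  1.270e+00 -4.170e-01]
t 37.02 tcp [ 0.4954 -0.0659  0.2424] F [-0.9 -0.3 -1.5] op 0.135
[[0.9967, 0.0808, 0.0013], [0.0808, -0.9967, 0.0006], [0.0013, -0.0005, -1.0]] [-3.360e-01 -1.170e-01  1.988e+00  1.000e-03  1.270e+00 -4.170e-01]
PLAN xyz [0.1222, 0.0032, 0.0005] dr [-0.0005, -0.0013, 0.0006] rows 2.9
```

View pics/c27.png

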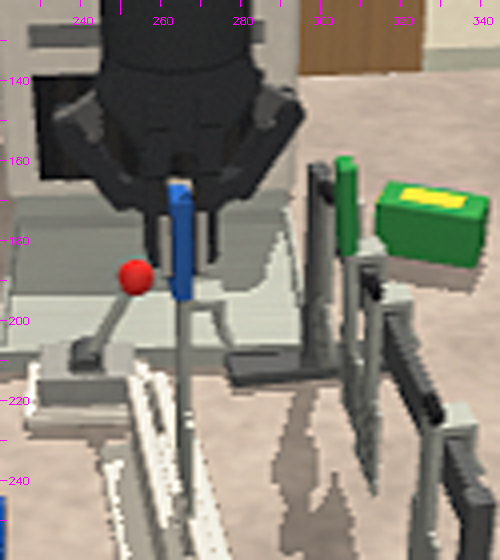

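```bash
python3 -m jog '[{"grip":1.0,"xyz":[0.03,0.001,0],"dr":[0,0,0]},{"grip":1.0,"xyz":[0.06,0.002,0],"dr":[0,0,0]},{"grip":1.0,"xyz":[0.09,0.003,0],"dr":[0,0,0]},{"grip":1.0,"xyz":[0.11,0.003,0],"dr":[0,0,0]},{"grip":1.0,"xyz":[0.122,0.003,0],"dr":[0,0,0]},{"grip":1.0,"xyz":[0.122,0.003,0],"dr":[0,0,0]},{"grip":1.0,"xyz":[0.122,0.003,0],"dr":[0,0,0]}]'
python3 -c "
from h import *
plan([.6172,-.0595,.242],4.6)
snap('side','s20');crop('pics/s20.png',280,130,370,250,'pics/c28.png')"
```

```text
time: 37.6
eef_pos: [0.6172, -0.059, 0.2417]
tcp_rot: [0.999, 0.041, -0.001, -0.0]
contact_force: [-1.2, -0.5, -1.2]
opening: 0.13
t 37.6 tcp [ 0.6172 -0.059   0.2417] F [-1.2 -0.5 -1.2] op 0.13
[[0.9967, 0.0812, -0.0011], [0.0812, -0.9967, 0.0008], [-0.001, -0.0009, -1.0]] [-2.590e-01  1.600e-01  1.707e+00  1.000e-03  1.276e+00 -3.400e-01]
PLAN xyz [-0.0, 0.0005, -0.0003] dr [-0.0009, 0.001, 0.001] rows 0.0
```

View pics/c28.png

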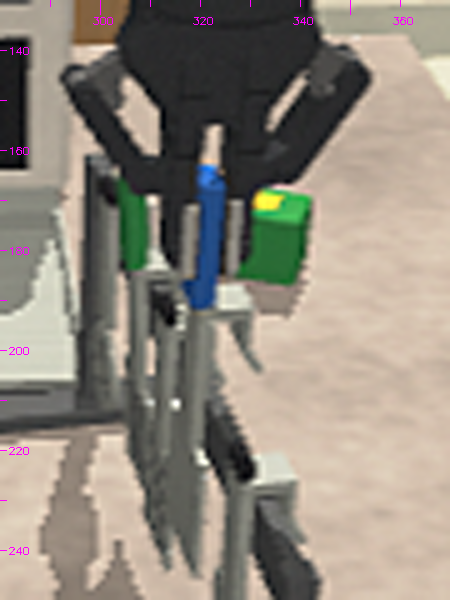

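Clear and aligned. Lower.

```bash
python3 -m jog '[{"grip":1.0,"xyz":[0,0.0005,0.012],"dr":[0,0.001,0]},{"grip":1.0,"xyz":[0,0.0005,0.024],"dr":[0,0.001,0]},{"grip":1.0,"xyz":[0,0.0005,0.034],"dr":[0,0.001,0]},{"grip":1.0,"xyz":[0,0.0005,0.034],"dr":[0,0.001,0]},{"grip":1.0,"xyz":[0,0.0005,0.034],"dr":[0,0.001,0]}]'
python3 -c "
from h import *
plan([.6172,-.0595,.194],4.6)
snap('side','s21');crop('pics/s21.png',290,140,360,230,'pics/c29.png')"
```

```text
time: 38.07
eef_pos: [0.6169, -0.0596, 0.2083]
tcp_rot: [0.999, 0.04, 0.001, -0.0]
contact_force: [0.3, 0.2, -2.2]
opening: 0.132
t 38.07 tcp [ 0.6169 -0.0596  0.2083] F [ 0.3  0.2 -2.2] op 0.132
[[0.9967, 0.0806, 0.001], [0.0806, -0.9967, 0.0008], [0.001, -0.0008, -1.0]] [-2.600e-01  1.850e-01  1.740e+00  1.000e-03  1.215e+00 -3.410e-01]
PLAN xyz [0.0003, -0.0001, 0.0143] dr [-0.0008, -0.001, 0.0004] rows 0.3
```

View pics/c29.png

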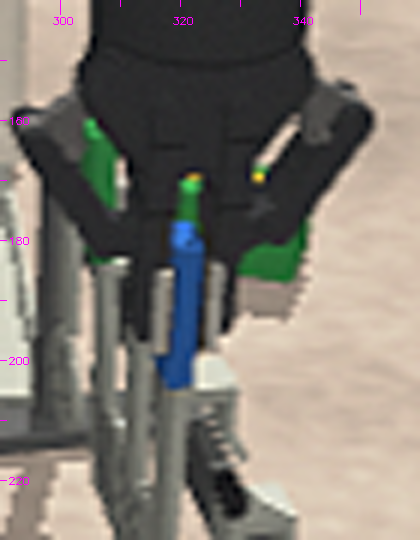

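```bash
python3 -m jog '[{"grip":1.0,"xyz":[0,0,0.006],"dr":[0,0,0]},{"grip":1.0,"xyz":[0,0,0.012],"dr":[0,0,0]},{"grip":1.0,"xyz":[0,0,0.0155],"dr":[0,0,0]},{"grip":1.0,"xyz":[0,0,0.0155],"dr":[0,0,0]},{"grip":1.0,"xyz":[0,0,0.0155],"dr":[0,0,0]}]'
python3 -c "
from h import *
st()"
```

```text
time: 38.53
eef_pos: [0.618, -0.0597, 0.1942]
tcp_rot: [0.999, 0.04, 0.002, 0.0]
contact_force: [0.0, 0.2, -0.9]
opening: 0.127
t 38.53 tcp [ 0.618  -0.0597  0.1942] F [ 0.   0.2 -0.9] op 0.127
[[0.9967, 0.0809, 0.0035], [0.0809, -0.9967, 0.0001], [0.0035, 0.0002, -1.0]] [-2.600e-01  1.990e-01  1.751e+00  1.000e-03  1.188e+00 -3.410e-01]
```

```bash
python3 -m jog '[{"grip":1.0,"xyz":[-0.001,0,0.0015],"dr":[0,-0.003,0]},{"grip":1.0,"xyz":[-0.001,0,0.003],"dr":[0,-0.003,0]},{"grip":1.0,"xyz":[-0.001,0,0.003],"dr":[0,-0.003,0]}]'
```

```text
time: 38.78
eef_pos: [0.6174, -0.0599, 0.1929]
tcp_rot: [0.999, 0.041, 0.001, 0.0]
contact_force: [-2.6, -0.4, 2.3]
opening: 0.132
```

```bash
python3 -m jog '[{"grip":0.8,"xyz":[0,0,0],"dr":[0,0,0]},{"grip":0.7,"xyz":[0,0,0],"dr":[0,0,0]},{"grip":0.6,"xyz":[0,0,0],"dr":[0,0,0]},{"grip":0.5,"xyz":[0,0,0],"dr":[0,0,0]},{"grip":0.5,"xyz":[0,0,0],"dr":[0,0,0]},{"grip":0.5,"xyz":[0,0,-0.02],"dr":[0,0,0]},{"grip":0.5,"xyz":[0,0,-0.04],"dr":[0,0,0]},{"grip":0.5,"xyz":[0,0,-0.07],"dr":[0,0,0]},{"grip":0.5,"xyz":[-0.03,0,-0.1],"dr":[0,0,0]},{"grip":0.5,"xyz":[-0.07,0,-0.12],"dr":[0,0,0]},{"grip":0.5,"xyz":[-0.11,0,-0.12],"dr":[0,0,0]},{"grip":0.5,"xyz":[-0.15,0,-0.12],"dr":[0,0,0]}]'
python3 -c "
from h import *
plan([.35,.38,.35],4.6)"
```

```text
time: 39.78
eef_pos: [0.4671, -0.0722, 0.3137]
tcp_rot: [0.999, 0.041, 0.003, 0.001]
contact_force: [-0.7, -1.3, 0.7]
opening: 0.5
t 39.78 tcp [ 0.4671 -0.0722  0.3137] F [-0.7 -1.3  0.7] op 0.5
[[0.9966, 0.0816, 0.0054], [0.0816, -0.9967, -0.0021], [0.0052, 0.0025, -1.0]] [-0.369 -0.233  1.958  0.     1.411 -0.45 ]
PLAN xyz [-0.0796, -0.4602, -0.0378] dr [0.0025, -0.0052, 0.0014] rows 11.2
```

Move the arm clear to the left for a final look.

```bash
python3 -m jog '[{"grip":0.5,"xyz":[0,-0.04,-0.03],"dr":[0,0,0]},{"grip":0.5,"xyz":[0,-0.08,-0.04],"dr":[0,0,0]},{"grip":0.5,"xyz":[0,-0.12,-0.04],"dr":[0,0,0]},{"grip":0.5,"xyz":[0,-0.16,-0.04],"dr":[0,0,0]},{"grip":0.5,"xyz":[0,-0.2,-0.04],"dr":[0,0,0]},{"grip":0.5,"xyz":[-0.01,-0.24,-0.04],"dr":[0,0,0]},{"grip":0.5,"xyz":[-0.02,-0.28,-0.04],"dr":[0,0,0]},{"grip":0.5,"xyz":[-0.04,-0.32,-0.04],"dr":[0,0,0]},{"grip":0.5,"xyz":[-0.06,-0.36,-0.04],"dr":[0,0,0]},{"grip":0.5,"xyz":[-0.08,-0.4,-0.04],"dr":[0,0,0]},{"grip":0.5,"xyz":[-0.09,-0.43,-0.04],"dr":[0,0,0]},{"grip":0.5,"xyz":[-0.09,-0.43,-0.04],"dr":[0,0,0]}]'
python3 -c "
from h import *
st();snap('side','s30');snap('top','t30');crop('pics/s30.png',220,140,360,280,'pics/c30.png');crop('pics/t30.png',190,145,380,210,'pics/c31.png');crop('pics/t30.png',365,170,485,300,'pics/c32.png')"
```

```text
time: 40.78
eef_pos: [0.3393, 0.3543, 0.3513]
tcp_rot: [0.999, 0.045, 0.0, -0.001]
contact_force: [-0.5, -0.3, 0.6]
opening: 0.502
t 40.78 tcp [0.3393 0.3543 0.3513] F [-0.5 -0.3  0.6] op 0.502
[[0.996, 0.089, 0.0001], [0.089, -0.996, 0.0028], [0.0003, -0.0028, -1.0]] [ 0.599 -0.201  1.865  0.002  1.476  0.509]
```

View pics/c30.png

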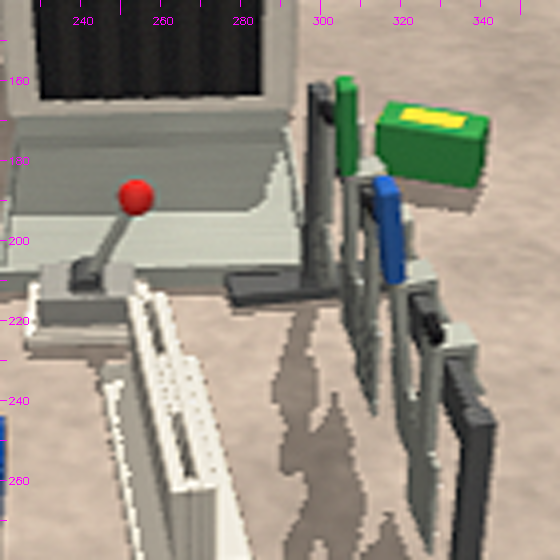

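View pics/c31.png

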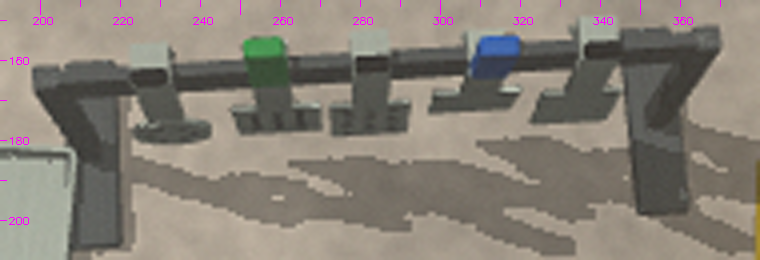

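View pics/c32.png

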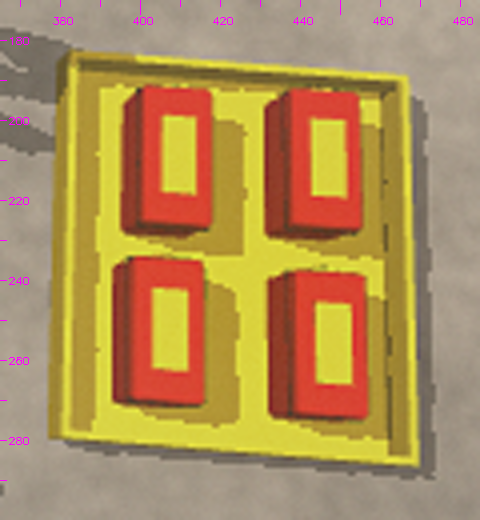

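View pics/t30.png

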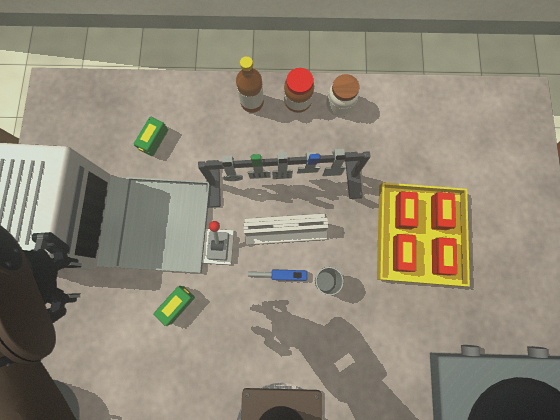

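View pics/s30.png

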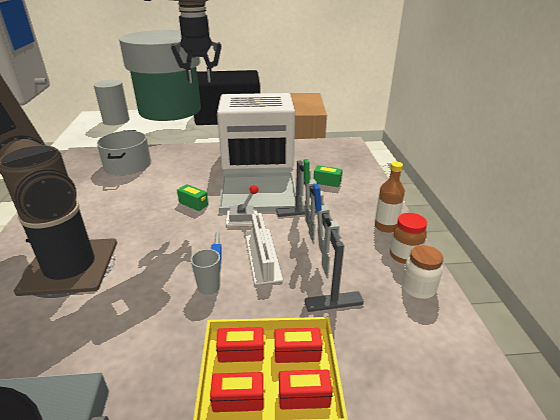

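```bash
python3 -c "
from h import *
ux=np.array([.9968,.0802,0]);uy=np.array([-.0802,.9968,0])
for n,o in [('green',[.6192,.066,.17]),('blue',[.6288,-.0590,.17])]:
  o=np.array(o)
  for z in(.068,.006):
    p=o-.0115*ux-.011*uy+[0,0,z];print(n,z,'side',proj('side',p).round(1),'topcam',proj('top',o-.0115*ux+[0,0,z]).round(1))
snap('side','s31');crop('pics/s31.png',295,150,335,220,'pics/c33.png')
a=cv2.imread('pics/s30.png').astype(int);b=cv2.imread('pics/s31.png').astype(int);print(abs(a-b)[150:290,290:350].max())"
```

```text
green 0.068 side [308.4 161.9] topcam [255.7 154.1]
green 0.006 side [307.3 184.2] topcam [257.3 163.4]
blue 0.068 side [321.5 187.4] topcam [315.3 151. ]
blue 0.006 side [319.9 211.3] topcam [312.7 160.5]
6
```

View pics/c33.png

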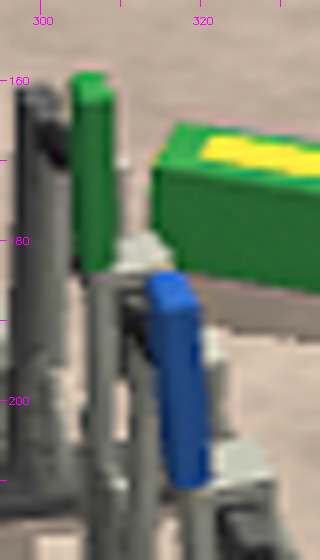

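```bash
python3 -c "
from plant import ctrl
print(ctrl.sign_off())"
```

```text
the job is handed in; nothing more can be done
None
```

The job is done and handed in at about 41 s; the sign-off gives no verdict, so the checks below are mine.

- **Dryer lever:** I pushed it over first, until it stopped at about 12 N. The ball moved about 0.95 rad as measured in the top camera. The start angle was between 0 and 0.2 rad, so it stands above 0.8.
- **Spice boxes:** All four red boxes lie flat and separate inside the yellow caddy. One was knocked aside during the run; I measured it again before picking it up. The two green look-alikes were left alone.
- **Turners:** Green hangs in the left gap and blue in the right, both still in two successive side pictures. Each leans slightly, about 0.05 rad for green and 0.09 rad for blue, against a limit of 0.35.
- **Other things:** The three hanging utensils, the tumbler and the lighter look unmoved, and the arm is clear of everything.

**Disagreement:** The two cameras differed by 3–4 mm in x on the turner grips and about 2 mm on the rail. I trusted the side camera, because it agreed with the measured tool position once a turner was gripped.

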